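Cover the degassing chamber and hold its guarded vacuum lever open

ROBOT

A 6-joint arm with a two-finger parallel gripper is mounted at the origin on a cart in front of the work surface, level with it; the furniture and walls round the work are solid. World frame = base frame: x ahead of the robot, y to its left, z up, the work surface at z = 0. Lengths are in mm, angles in rad, forces in N, time in s.
With the tool pointing down it reaches from about 325 to 875 mm from the base axis. Payload 4.4 kg.
Tool frame: the origin (TCP) lies on the centre line of the jaws, within the pads' length; the fingertips stand 19 mm ahead of it and the grasp point (between the pads) is the TCP (arm.tips_ahead is the distance from the TCP to the fingertips, in mm); y points along the fingers, z is the direction in which the jaws open and shut, and the axes are right-handed (so a half turn about y gives the same grasp; the last joint's range is limited). The gripper opens to 85 mm and grips with 20 to 120 N. Pads are 22 mm wide; open, the fingers measure 114 mm over their backs; the gripper's body (76 mm by 85 mm) begins 54 mm behind the grasp point. The pads swing forward as they close: fully open they stand 13 mm farther back than shut.
Start: joints at [-1.468, 0.207, 1.542, -0, 1.393, -0.15], TCP at [143.804, -556.729, 225.182] pointing down, gripper open.
Joint ranges: [-2.73, 2.73], [-0.86, 2.22], [0.23, 2.46], [-1.11, 4.25], [0.08, 2.63], [-2.82, 2.82]. Speed limits (rad/s): [2.79, 2.79, 3.14, 3.14, 3.14, 3.14].

INTERFACE

Orientations are given as a unit quaternion [x, y, z, w].
In Python, from cell import readout, vision, workorder, arm gives the robot as it stands.
- The arm moves only by the tool step_arm, never from a script. Its argument "deltas" is a list of rows, each an object of numbers: "fingers": the finger opening in m, from 0 to 0.0854; "tx", "ty", "tz": the shift along the tool's x, y, z in m; "ax", "ay", "az": the turn, a rotation vector about the tool's x, y, z in rad. In form: [{"fingers": .., "tx": .., "ty": .., "tz": .., "ax": .., "ay": .., "az": ..}, ...]. A call has exactly 5 rows; each row is the pose to reach, as a shift and turn from the pose commanded when the call began, along the tool's axes at that moment; what a row does not reach only later rows make up. A row lasts 1/8 s, in which the tool goes at most 62.5 mm and 10.7 degrees, less where a joint would pass 70% of its speed; a pose out of reach is approached as far as the arm can. A call with a gripper value outside its range is refused whole. The fingers move at their own pace and stop on an object; "force" is the grip in N (left out, the last holds). Time passes only in rows, so rows that repeat a pose let the fingers close, or fill a call up. It gives the time, the measured TCP pose, the force and the opening at its end, in the units of the state.
- readout.read_state(): the state, without advancing time (a new reading comes with each control period).
- vision.read_camera(name): name is "scene" or "top" or "wrist"; returns (picture, depth): 420x560x3 uint8, red, green, blue; 420x560 float32, mm along the optical axis (not along the pixel's ray), 0 where there is no reading.
- vision.get_calibration(name): a dict with "intrinsics" (3x3 intrinsics, pixels), "xyz" and "attitude" of the camera in the world; the wrist camera has in their place "mount" (4x4, takes a point from camera to tool coordinates, whose origin is the TCP and whose axes are the tool frame's). Camera axes: x right, y up, looking along -z (the intrinsics and any distortion apply to the point x, -y, -z); pixel columns grow to the right and rows downward; lengths in mm; the calibration is good to about 2 mm. A picture is of the moment at which its call begins: read the wrist's pose just before it. get_calibration takes no time and is no camera call.
- workorder.job_done(): hands the job in, once; it reports no verdict.
Trained networks look in the newest picture that a camera, given by its name, has taken for a name from the list of things; names that differ only in an ending like _2 or _b are one class to them, and where a whole thing is asked for, a point or a joint stands for the part that bears it (a point fixed in the world has none). Each returns a list of dicts, best first, with "p" (0 to 1); they miss things now and then, are a little off and sometimes report something else, mostly with a low value. They report only what shows in the picture. A call takes as long as a camera call.
- vision.boxes_of(camera, name): "uv" ([column, row] in pixels, amid what is visible of it).
- vision.silhouettes(camera, name): "pixels" (420x560 bool, what is visible of it) and "uv" ([column, row] in pixels, amid what is visible of it).
- vision.landmark_of(camera, name): "uv" ([column, row] in pixels: a listed point, or the origin of a listed thing).
The state is a dict: "clock": time; "joint_pos": joint angles; "joint_vel": joint speeds; "effort": joint torques, N m; "tcp_pos": TCP position; "ee_rot": TCP orientation; "ft_force": force on the tool from outside, world axes, zero at the start; "moment": the same for the moment, N m; "opening": finger opening in mm.
Only numpy, scipy, OpenCV 4.12 (cv2) and the standard library are available. Lean on these libraries where they do the work, as an engineer would, in place of code of your own. Each camera call takes 0.05 s, during which the arm holds its last target.

TASK

Degas the sample: gently set (do not drop) the loose aluminium cover onto the open steel chamber so that it sits seated and level on the rim, and let go of it. Then flip the red safety catch fully over to the left, and only then pull the black vacuum lever it guards towards you, all the way to its stop; the lever springs back by itself, so your program finishes while still holding it there. Leave the cover seated and the vial in the chamber standing, and do not disturb the other things on the bench.

Things in the scene. Friction and masses are not known exactly. Their poses are not given: they have to be found in the camera images.
- degas_unit: fixed bench degassing unit on a dark base plate, 170 (its x) x 332 (its y) mm. Origin: centre of its underside, on the worktop. Its x axis points away from the robot (it is turned by up to 13 degrees either way), y to its left, z up. Right half (y = -85): open round steel chamber. Left half (y = +100): white pump housing 140 x 128 mm, its top 88 mm above the worktop, with a pressure gauge in its front (the needle just follows the lever) and the lever and its catch on top
- chamber_rim (a point): centre of the chamber's mouth, at rim height (92 mm above the worktop); axes as the unit's. Inner diameter 109 mm, outer 121 mm, wall 6 mm, inner floor 73 mm below the rim
- cover: loose round aluminium cover, about 0.3 kg, disc 132 mm in diameter and 8 mm thick, below it a rubber spigot 102 mm in diameter and 7 mm deep that enters the chamber's mouth with 3.5 mm play all round; on top a black round knob. Origin: centre of the spigot's underside; z up. It starts lying flat on the worktop, knob up, to the right or to the left of the unit
- cover_knob (a point): centre of the cover's black knob: 31 mm in diameter, 23 mm high, on a thin neck 14 mm high. It is 40 mm above the spigot's underside, 25 mm above the disc's top; with the cover seated it is 33 mm above the rim centre. z axis: the cover's upright axis
- sample_vial: white-capped sample vial, 23 mm in diameter, 52 mm high, standing loose in the chamber; origin at the centre of its underside
- catch (a joint): safety catch, rad: 0 = as it starts, red tab upright, its steel bar lying across the front of the lever's stem and blocking it (the lever then gives only about 0.1 rad); it grows as the tab is pushed to the unit's left (+y) and down, 1.57 = tab level to the left and bar upright, stop at 1.75. The bar is clear of the lever from about 1.2. It stays where it is left (friction, about 1.3 N at the tab)
- catch_hinge (a point): point on the catch's axis (parallel to the unit's x) at the tab, 140 mm above the worktop; axes as the unit's. The tab lies in the plane across this point, 45 mm nearer to the robot than the unit's centre; the lever's stem is 26 mm to its right (-y) and more than 60 mm farther back (+x)
- catch_tab (a point): middle of the catch's red tab, 31 mm from the axis. The tab is 18 mm wide (along the axis), 9 mm thick, and reaches from 16 to 46 mm from the axis: its top stands 186 mm above the worktop while upright
- lever (a joint): vacuum lever, rad: 0 = at rest (leaning 12 degrees back, away from the robot), grows as it is pulled towards the robot; 0.95 = stop. A spring drives it back to 0: about 2 N at the grip at rest, 7 N at the stop
- lever_grip (a point): centre of the lever's black cross grip, a ribbed round bar 22 mm in diameter and 64 mm long that lies along the unit's y, carried at its two ends by a steel stirrup (legs 36 mm to either side of the centre; the stirrup's foot is 45 mm below the grip, so fingers 22 mm wide pass between the legs); 135 mm from the lever's hinge, at rest 238 mm above the worktop
- lever_hinge (a point): the lever's hinge, 106 mm above the worktop; the axis is the unit's y. At joint value q the grip is 135 mm from it, at an angle of q - 0.209 rad from upright towards the robot (the unit's -x). In the unit's frame the hinge is 20 mm in +x and 185 mm in +y from chamber_rim. Axes as the unit's
- tip_box: bystander: blue and white box 74 x 117 x 62 mm, loose, where the cover is not (left or right)
- bench_timer: bystander: black timer 50 x 76 x 24 mm, loose, behind on the left
- redcap_bottle: bystander: white bottle with a red cap, 48 mm in diameter, 111 mm high, loose, behind on the right
- beaker_100: bystander: small clear beaker, 53 mm in diameter, 69 mm high, loose, in the back row
- indicator: bystander: small bottle with an orange cap, 36 mm in diameter, 76 mm high, loose, in the back row

How it is judged (in metres and radians):
On the way, in this order (a step that is already met when the one before it is completed fails the run):
1. the cover is seated level on the chamber's rim and released (horizontal distance between cover_knob and chamber_rim below 0.0055 m and z of cover_knob in the frame of chamber_rim between 0.03 and 0.0355 m and angle between cover_knob's own z axis and vertical below 0.04 rad and contact force between the fingers and cover below 0.3 N), for 0.3 s.
2. the safety catch is flipped over, clear of the lever (horizontal distance between cover_knob and chamber_rim below 0.0055 m and z of cover_knob in the frame of chamber_rim between 0.03 and 0.0355 m and angle between cover_knob's own z axis and vertical below 0.04 rad and value of joint catch above 1.25 rad), for 0.2 s.
3. the lever is pulled to its stop and held (horizontal distance between cover_knob and chamber_rim below 0.0055 m and z of cover_knob in the frame of chamber_rim between 0.03 and 0.0355 m and angle between cover_knob's own z axis and vertical below 0.04 rad and contact force between any of the fingers, the arm and lever above 1.5 N and value of joint lever above 0.82 rad), for 0.3 s.
At the end, for the whole second after the job is handed in: The robot holds the lever (over 1.5 N) beyond 0.82 rad, the catch stays past 1.25 rad, the cover rests untouched in the rim (5.5 mm sideways, 2.5 mm in height, 0.04 rad tilt) and the vial stands (all of step 3 and value of joint catch above 1.25 rad and contact force between the fingers and cover below 0.3 N and linear speed of cover below 0.02 m/s and angle between sample_vial's own z axis and vertical below 0.2 rad); the arm keeps its last pose, push and grip.
It fails at once if the lever is pulled while the cover is not seated (value of joint lever above 0.2 rad and not (horizontal distance between cover_knob and chamber_rim below 0.0055 m and z of cover_knob in the frame of chamber_rim between 0.03 and 0.0355 m and angle between cover_knob's own z axis and vertical below 0.04 rad)).
It fails at once if the cover is dropped (falls out of the fingers, faster than 0.5 m/s) (linear speed of cover above 0.5 m/s and contact force between the fingers and cover below 0.3 N).
It fails at once if the vial in the chamber is knocked over (angle between sample_vial's own z axis and vertical above 0.5 rad).
It fails at once if another loose thing on the bench is moved by more than 3 cm (distance of any of tip_box, bench_timer, redcap_bottle, beaker_100, indicator from where it was at the start of the episode above 0.03 m).
It also fails if it takes over 64 s, if anything falls off the work surface, if the arm or the gripper's body presses on something with over 40 N, if the wrist force passes 120 N, or if a joint passes its speed limit or range.

## Working session

There is one attempt and no reset: what is moved stays moved. The work goes in short steps, Python scripts to look and compute and a tool call to move; the robot and the scene stay as the last step left them, time stands still between calls to the robot, and variables do not carry over. Pictures are saved under pics/ and viewed, and the job is handed in when it is done.

Besides the shell and the picture viewer there is one more tool, called after "Call:" as name(argument=value, ...), one argument or row to a line, values as JSON. step_arm: Moves the arm, as the interface text tells. Its arguments: {"type":"object","properties":{"deltas":{"type":"array"},"force":{"type":"number"}},"required":["deltas"]}

```bash
ls; mkdir -p pics
python3 - <<'E'
from cell import readout, vision, workorder, arm
import cv2,numpy as np
print(readout.read_state()); print([a for a in dir(arm) if a[0]!='_'])
for n in ['scene','top','wrist']:
    p,d=vision.read_camera(n); cv2.imwrite(f'pics/a_{n}.png',p[:,:,::-1]); np.savez(f'pics/a_{n}.npz',p=p,d=d)
    print(n,vision.get_calibration(n))
E
```

```text
pics
{'clock': 0.0, 'joint_pos': array([-1.46851103e+00,  2.07456824e-01,  1.54296509e+00, -1.65909296e-05,
        1.39349620e+00, -1.50511167e-01]), 'joint_vel': array([-8.27715710e-04,  4.90126464e-04,  8.23939953e-05,  3.64357782e-05,
       -5.62204175e-04,  5.13650842e-04]), 'effort': array([-1.05251613e-03, -3.83040977e+01, -2.91595191e+01, -2.49113027e-04,
        1.05970918e-02, -5.54321346e-06]), 'tcp_pos': array([ 143.71223138, -555.94962354,  223.99958838]), 'ee_rot': array([-0.08912617,  0.70228722, -0.70064307,  0.08915427]), 'ft_force': array([-1.03396401, -0.74724685, -0.08709918]), 'moment': array([ 0.03823497,  0.03312202, -0.04663889]), 'opening': 85.29547567769417}
['IKError', 'tips_ahead']
scene {'intrinsics': array([[461.15618164,   0.        , 281.046713  ],
       [  0.        , 461.15618164, 213.93436692],
       [  0.        ,   0.        ,   1.        ]]), 'xyz': array([ 23.54686915, 800.19357509, 834.2137552 ]), 'attitude': array([-0.14648675,  0.44624479,  0.83971698, -0.27254838])}
top {'intrinsics': array([[541.39326389,   0.        , 287.40939562],
       [  0.        , 541.39326389, 195.73828384],
       [  0.        ,   0.        ,   1.        ]]), 'xyz': array([-186.46978313, -195.68582717, 1413.68883612]), 'attitude': array([ 0.22818118, -0.1815171 , -0.59007289,  0.75286046])}
wrist {'intrinsics': array([[290.31506473,   0.        , 279.40510281],
       [  0.        , 290.31506473, 211.11875915],
       [  0.        ,   0.        ,   1.        ]]), 'mount': array([[ 1.58564047e-04, -9.53400338e-01, -3.01708089e-01,
        -7.83962749e+01],
       [-7.01969313e-04,  3.01707912e-01, -9.53400148e-01,
        -1.48065369e+02],
       [ 9.99999741e-01,  3.62964806e-04, -6.21417752e-04,
         1.02130769e-01],
       [ 0.00000000e+00,  0.00000000e+00,  0.00000000e+00,
         1.00000000e+00]])}
```

View pics/a_scene.png

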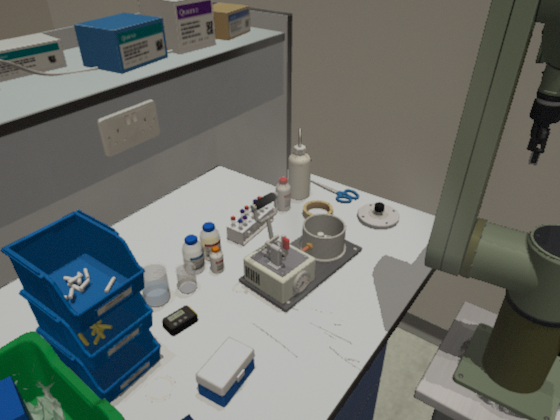

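View pics/a_top.png

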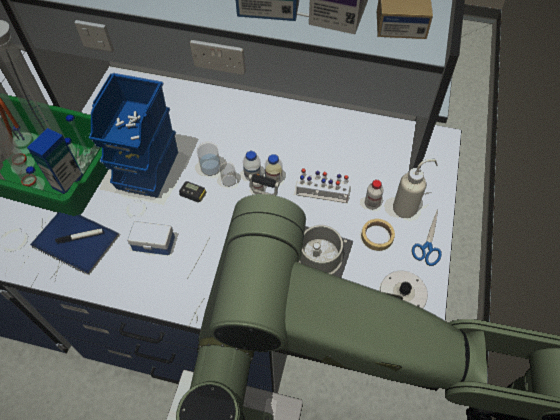

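View pics/a_wrist.png

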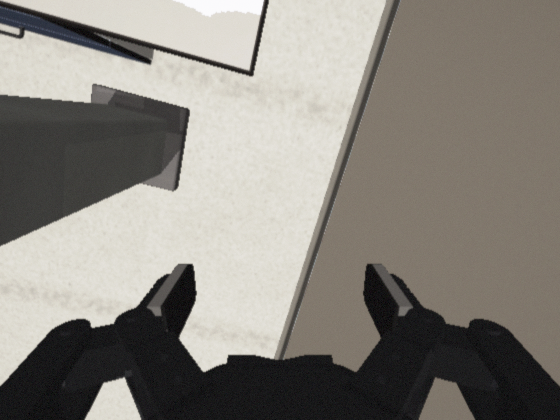

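The scene view shows the unit (chamber near 323,235; housing near 280,268; red catch 285,243), the cover at (378,214) with its knob up, and the tip box on the left (226,370). The top view has the cover at (404,288), and the arm hides the housing. Next I'll measure.

```bash
cat > h.py <<'E'
from cell import readout, vision, workorder, arm
import cv2,numpy as np
from scipy.spatial.transform import Rotation as R
def pose(n,st=None):
    c=vision.get_calibration(n); K=c['intrinsics']
    if 'mount' in c:
        st=st or readout.read_state()
        T=np.eye(4);T[:3,:3]=R.from_quat(st['ee_rot']).as_matrix();T[:3,3]=st['tcp_pos']
        M=T@c['mount']
    else:
        M=np.eye(4);M[:3,:3]=R.from_quat(c['attitude']).as_matrix();M[:3,3]=c['xyz']
    return K,M
def ray(n,uv,P=None):
    K,M=P or pose(n); d=np.array([(uv[0]-K[0,2])/K[0,0],-(uv[1]-K[1,2])/K[1,1],-1.])
    return M[:3,3],M[:3,:3]@d
def atz(n,uv,z,P=None):
    o,d=ray(n,uv,P); return o+d*(z-o[2])/d[2]
def proj(n,X,P=None):
    K,M=P or pose(n); p=M[:3,:3].T@(np.asarray(X,float)-M[:3,3]); return np.array([K[0,0]*p[0]/-p[2]+K[0,2],K[1,1]*-p[1]/-p[2]+K[1,2]]) 
def cloud(n,d,P=None):
    K,M=P or pose(n); v,u=np.mgrid[:d.shape[0],:d.shape[1]]
    c=np.stack([(u-K[0,2])/K[0,0]*d,-(v-K[1,2])/K[1,1]*d,-d],-1)
    return c@M[:3,:3].T+M[:3,3]
E
python3 - <<'E'
from h import *
p,d=vision.read_camera('scene');X=cloud('scene',d)
p2,d2=vision.read_camera('top');X2=cloud('top',d2)
Z={'chamber_rim':92,'cover_knob':40,'catch_hinge':140,'catch_tab':171,'lever_grip':238,'lever_hinge':106,'sample_vial':None,'degas_unit':0}
for n,z in Z.items():
  for cam,XX in(('scene',X),('top',X2)):
    for r in vision.landmark_of(cam,n)[:2]:
        u=r['uv'];print(cam,n,np.round(u,1),round(r['p'],2),np.round(XX[int(round(u[1])),int(round(u[0]))]),z is not None and np.round(atz(cam,u,z),1))
for n in ['tip_box','bench_timer','redcap_bottle','beaker_100','indicator','cover','sample_vial']:
  for r in vision.silhouettes('scene',n)[:1]:
    q=X[r['pixels']];print(n,round(r['p'],2),np.round(np.median(q,0)),np.round(q.min(0)),np.round(q.max(0)))
E
```

```text
scene chamber_rim [324.8 231.2] 0.89 [ 568. -165.   31.] [527.  -90.8  92. ]
top chamber_rim [318.1 239.8] 0.67 [ 594. -103.   21.] [ 554.3 -108.    92. ]
scene cover_knob [380.2 205.6] 0.72 [ 487. -359.   48.] [ 492.3 -373.1   40. ]
scene cover_knob [325.1 228. ] 0.69 [ 569. -166.   41.] [ 570.  -167.5   40. ]
top cover_knob [402.2 287.1] 0.91 [ 488. -358.   51.] [ 493.6 -359.7   40. ]
scene catch_hinge [287.2 251.2] 0.66 [521.  95. 146.] [525.   89.4 140. ]
scene catch_tab [288.8 242. ] 0.75 [515.  96. 176.] [519.6  90.6 171. ]
scene lever_grip [264.8 201.9] 0.84 [603.  72. 243.] [607.8  66.8 238. ]
top lever_grip [261.7 176.6] 0.72 [617.  66. 249.] [625.6  69.1 238. ]
top lever_grip [368.8 205. ] 0.48 [ 750. -230.   22.] [ 604.7 -223.8  238. ]
scene lever_hinge [272.2 248.3] 0.64 [563.  99. 138.] [587.3  67.3 106. ]
scene sample_vial [318.9 247.3] 0.43 [524. -58.  60.] False
top sample_vial [263.  179.4] 0.7 [611.  61. 249.] False
top sample_vial [315.2 254.2] 0.43 [ 539. -105.   35.] False
scene degas_unit [302.1 265.1] 0.79 [502.  58.  87.] [556.8 -27.9   0. ]
top degas_unit [289.9 247.3] 0.88 [ 159. -117.  761.] [561.1 -26.2   0. ]
tip_box 0.57 [464. 387.  60.] [ 24. 275.  -4.] [548. 800. 834.]
bench_timer 0.75 [605.  66. 220.] [  24. -160.   -3.] [783. 800. 834.]
redcap_bottle 0.79 [ 760. -224.   63.] [  24. -248.    1.] [789. 800. 834.]
beaker_100 0.55 [739. 227.  44.] [ 24. 196.  -3.] [780. 800. 834.]
indicator 0.62 [727. 131.  45.] [714. 101.  -0.] [777. 143.  77.]
cover 0.75 [ 486. -356.   14.] [  24. -434.   -6.] [568. 800. 834.]
```

```bash
python3 - <<'E'
from h import *
from scipy.optimize import least_squares
for cam in('scene','top'):
    f=np.load(f'pics/a_{cam}.npz');d=f['d'];X=cloud(cam,d).reshape(-1,3)[d.ravel()>0]
    # table
    m=(abs(X[:,0]-550)<250)&(abs(X[:,1])<400)&(abs(X[:,2])<8); print(cam,'table z',np.median(X[m,2]))
    m=(np.hypot(X[:,0]-553,X[:,1]+105)<80)&(X[:,2]>86)&(X[:,2]<100); q=X[m]
    print(len(q),np.round(np.median(q,0),1),np.percentile(q[:,2],[5,50,95]))
    def res(t):
        r=np.hypot(q[:,0]-t[0],q[:,1]-t[1]); return np.maximum(0,abs(r-57.5)-3)
    s=least_squares(res,[553,-105],loss='soft_l1',f_scale=1.5);print('rim',s.x,s.cost)
    m=(np.hypot(X[:,0]-488,X[:,1]+358)<80)&(X[:,2]>6)&(X[:,2]<24);q=X[m]
    def res2(t): return np.maximum(0,np.hypot(q[:,0]-t[0],q[:,1]-t[1])-66)
    print('cover pts',len(q),q.min(0),q.max(0),(q.min(0)+q.max(0))/2)
    m=(np.hypot(X[:,0]-488,X[:,1]+358)<40)&(X[:,2]>30);q=X[m];print('knob',len(q),q.min(0),q.max(0),(q.min(0)+q.max(0))/2)
E
python3 - <<'E'
import cv2,numpy as np
p=np.load('pics/a_scene.npz')['p'][150:310,200:420,::-1]
cv2.imwrite('pics/b.png',cv2.resize(p,None,fx=3.6,fy=3.6,interpolation=cv2.INTER_CUBIC))
E
```

```text
scene table z -0.9336537542294536
264 [ 544.8 -113.6   90.1] [86.58406244 90.08999945 93.04785807]
rim [ 545.007439  -116.1235956] 28.669796111366395
cover pts 731 [ 427.13402516 -431.20911733    6.01050188] [ 558.33221784 -299.35943294   22.60359483] [ 492.7331215  -365.28427513   14.30704835]
knob 84 [ 475.92903167 -382.21416032   30.46065467] [ 505.41695825 -350.26436175   53.66617885] [ 490.67299496 -366.23926104   42.06341676]
top table z -0.05590993822715973
266 [ 542.6 -127.5   91.9] [86.96892093 91.85902654 97.12055174]
rim [ 545.47309681 -117.83468573] 23.907522593160976
cover pts 1009 [ 460.4635017  -433.35159229    6.27129332] [ 561.48527147 -288.81935056   23.88032484] [ 510.97438659 -361.08547143   15.07580908]
knob 116 [ 478.40459041 -382.7909045    32.21547058] [ 507.53939793 -352.71873094   56.70955144] [ 492.97199417 -367.75481772   44.46251101]
```

View pics/b.png

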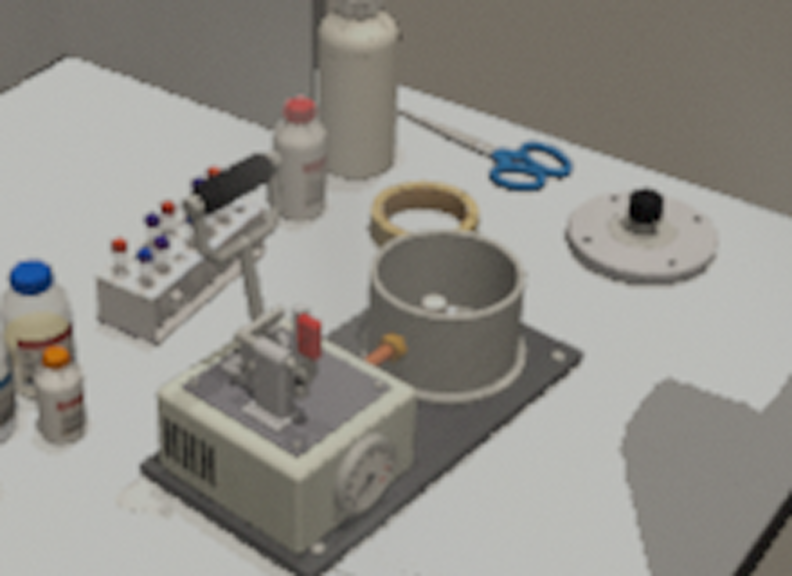

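Run:
```python
from h import *
for cam,(x0,y0) in(('scene',(240,180)),('top',(250,190))):
    p=np.load(f'pics/a_{cam}.npz')['p'][:,:,::-1].copy(); s=4
    im=cv2.resize(p[y0:y0+110,x0:x0+195],None,fx=s,fy=s,interpolation=cv2.INTER_CUBIC)
    for c,col in(((545,-117,92),(0,0,255)),((530,-95,92),(0,255,0)),((554,-108,92),(255,0,0)),((491.5,-366,15),(255,0,255))):
        for a in np.linspace(0,2*np.pi,100):
            r=60.5 if c[2]==92 else 66
            u=(proj(cam,[c[0]+r*np.cos(a),c[1]+r*np.sin(a),c[2]])-[x0,y0]+.5)*s
            cv2.circle(im,(int(u[0]),int(u[1])),1,col,-1)
    cv2.imwrite(f'pics/c_{cam}.png',im)
```

```text
(no output)
```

View pics/c_scene.png

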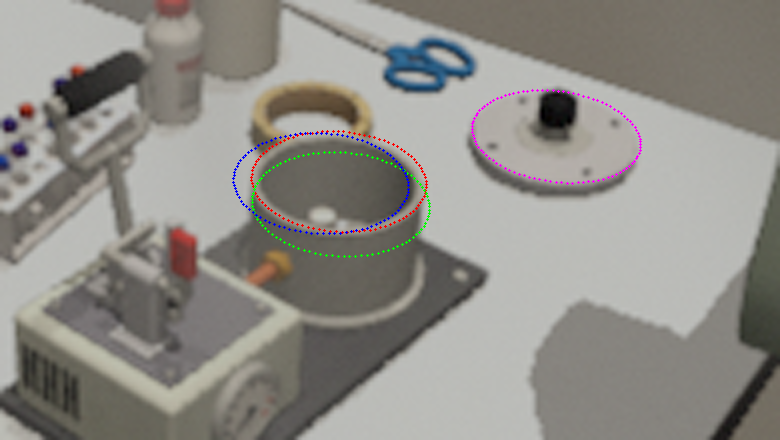

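View pics/c_top.png

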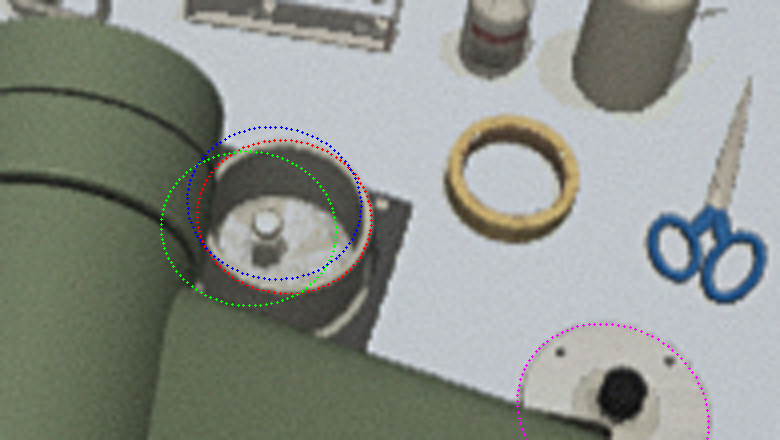

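The red circle fits the rim in both views, so rim ≈ (545,-117), which the rim landmark misses by up to 30 mm. The magenta circle fits the cover's disc at (491.5,-366). Next I'll work out the tool axes and the first move.

```bash
cat >> h.py <<'E'
def Rt(yaw,pitch=0):
    """tool down, tool y = -Z; tool z (jaw dir) at angle yaw in the world xy"""
    z=np.array([np.cos(yaw),np.sin(yaw),0]);y=np.array([0,0,-1.]);return np.stack([np.cross(y,z),y,z],1)
def delta(tp,TR,p0,R0):
    d=R0.T@(np.array(tp)-p0)/1000; r=R.from_matrix(R0.T@TR).as_rotvec(); return np.round(d,4),np.round(r,4)
E
python3 - <<'E'
from h import *
for i in range(3):
    s=readout.read_state();print(s['tcp_pos'],s['clock']);
R0=R.from_quat(s['ee_rot']).as_matrix();print(R0.round(3))
p0=np.array([143.8,-556.7,225.2])
yaw=np.arctan2(R0[1,2],R0[0,2]);print(yaw)
for tp in([492,-366,220],):
  for y in (yaw,0,-.07,-.6): print(y,delta(tp,Rt(y),p0,R0),delta(tp,Rt(y+np.pi),p0,R0)[1])
E
```

```text
[ 143.8214039  -556.71548453  225.1813581 ] 1.4
[ 143.8214039  -556.71548453  225.1813581 ] 1.4
[ 143.8214039  -556.71548453  225.1813581 ] 1.4
[[-0.968  0.     0.25 ]
 [-0.25   0.    -0.968]
 [-0.    -1.    -0.   ]]
-1.3179631244572714
-1.3179631244572714 (array([-0.3848,  0.0052, -0.0975]), array([ 0., -0., -0.])) [0.     3.1416 0.    ]
0 (array([-0.3848,  0.0052, -0.0975]), array([-0.   , -1.318, -0.   ])) [ 0.      1.8236 -0.    ]
-0.07 (array([-0.3848,  0.0052, -0.0975]), array([-0.   , -1.248, -0.   ])) [ 0.      1.8936 -0.    ]
-0.6 (array([-0.3848,  0.0052, -0.0975]), array([ 0.   , -0.718, -0.   ])) [0.     2.4236 0.    ]
```

Call:
step_arm(
  deltas=[
    {"fingers":0.08,"tx":-0.055,"tz":-0.0139,"ay":-0.178},
    {"fingers":0.08,"tx":-0.11,"tz":-0.0279,"ay":-0.357},
    {"fingers":0.08,"tx":-0.165,"tz":-0.0418,"ay":-0.535},
    {"fingers":0.08,"tx":-0.22,"tz":-0.0557,"ay":-0.713},
    {"fingers":0.08,"tx":-0.275,"tz":-0.07,"ay":-0.89},
  ],
  force=40,
)

```text
schema error: expected keys fingers, tx, ty, tz, ax, ay, az
```

Run:
```python
from h import *
s=readout.read_state();print(s['tcp_pos'],s['clock'],s['joint_pos'],s['ft_force'],s['opening'])
R0=R.from_quat(s['ee_rot']).as_matrix();print(np.arctan2(R0[1,2],R0[0,2]))
print(delta([492,-366,220],Rt(-.07),s['tcp_pos'],R0))
```

```text
[ 143.8214039  -556.71548453  225.1813581 ] 1.4 [-1.46847612e+00  2.06585023e-01  1.54151858e+00  1.67022491e-05
  1.39350493e+00 -1.50515939e-01] [ 0.06490779  0.72798109 -0.40306403] 85.24761962811513
-1.3179631244572714
(array([-0.3848,  0.0052, -0.0976]), array([-0.   , -1.248, -0.   ]))
```

Call:
step_arm(
  deltas=[
    {"fingers":0.08,"tx":-0.055,"ty":0,"tz":-0.0139,"ax":0,"ay":-0.178,"az":0},
    {"fingers":0.08,"tx":-0.11,"ty":0,"tz":-0.0279,"ax":0,"ay":-0.357,"az":0},
    {"fingers":0.08,"tx":-0.165,"ty":0,"tz":-0.0418,"ax":0,"ay":-0.535,"az":0},
    {"fingers":0.08,"tx":-0.22,"ty":0,"tz":-0.0557,"ax":0,"ay":-0.713,"az":0},
    {"fingers":0.08,"tx":-0.275,"ty":0,"tz":-0.07,"ax":0,"ay":-0.89,"az":0},
  ],
  force=40,
)

```text
clock: 2.02
tcp_pos: [394.1, -419.3, 225.4]
ee_rot: [0.384, -0.593, 0.594, -0.384]
ft_force: [0.6, -0.1, 0.4]
opening: 80.4
```

```bash
cat > st.py <<'E'
from h import *
import sys
s=readout.read_state();R0=R.from_quat(s['ee_rot']).as_matrix()
print(s['tcp_pos'].round(1),s['clock'],s['joint_pos'].round(3),'F',s['ft_force'].round(2),'M',s['moment'].round(2),'op',s['opening'].round(1))
print('yaw',np.arctan2(R0[1,2],R0[0,2]).round(4)); print(R0.round(3))
if len(sys.argv)>4: print(delta([float(a) for a in sys.argv[1:4]],Rt(float(sys.argv[4])),s['tcp_pos'],R0))
E
python3 st.py 492 -366 220 -.07
```

```text
Traceback (most recent call last):
  File "st.py", line 4, in <module>
    print(s['tcp_pos'].round(1),s['clock'],s['joint_pos'].round(3),'F',s['ft_force'].round(2),'M',s['moment'].round(2),'op',s['opening'].round(1))
                                                                                                                            ^^^^^^^^^^^^^^^^^^
AttributeError: 'float' object has no attribute 'round'
```

```bash
sed -i "s/s\['opening'\].round(1)/round(s['opening'],1)/" st.py;python3 st.py 492 -366 220 -.07
```

```text
[ 394.1 -419.3  225.4] 2.025 [-0.967  0.207  1.541 -0.     1.393 -0.544] F [ 0.61 -0.11  0.4 ] M [ 0.   -0.02 -0.04] op 80.4
yaw -0.4223
[[-0.41   0.     0.912]
 [-0.912 -0.001 -0.41 ]
 [ 0.    -1.     0.001]]
(array([-0.0887,  0.0054,  0.0675]), array([-0.0005, -0.3523,  0.0005]))
```

Call:
step_arm(
  deltas=[
    {"fingers":0.07,"tx":-0.044,"ty":0.003,"tz":0.034,"ax":0,"ay":-0.178,"az":0},
    {"fingers":0.07,"tx":-0.0887,"ty":0.0054,"tz":0.0675,"ax":0,"ay":-0.348,"az":0},
    {"fingers":0.07,"tx":-0.0887,"ty":0.0054,"tz":0.0675,"ax":0,"ay":-0.348,"az":0},
    {"fingers":0.07,"tx":-0.0887,"ty":0.0054,"tz":0.0675,"ax":0,"ay":-0.348,"az":0},
    {"fingers":0.07,"tx":-0.0887,"ty":0.0054,"tz":0.0675,"ax":0,"ay":-0.348,"az":0},
  ],
)

```text
clock: 2.65
tcp_pos: [489.7, -368.4, 219.8]
ee_rot: [-0.479, 0.52, -0.52, 0.479]
ft_force: [-0.6, 0.7, -0.9]
opening: 70.1
```

```bash
python3 st.py
python3 - <<'E'
from h import *
s=readout.read_state();P=pose('wrist',s)
p,d=vision.read_camera('wrist');X=cloud('wrist',d,P);cv2.imwrite('pics/d.png',p[:,:,::-1]);np.savez('pics/d.npz',p=p,d=d,M=P[1])
for r in vision.landmark_of('wrist','cover_knob')[:2]: print(r['p'],r['uv'],atz('wrist',r['uv'],40,P))
Q=X.reshape(-1,3)
m=(np.hypot(Q[:,0]-491,Q[:,1]+366)<30)&(Q[:,2]>35)&(Q[:,2]<60);q=Q[m];print('knob',len(q),q.min(0),q.max(0),(q.min(0)+q.max(0))/2)
m=(np.hypot(Q[:,0]-491,Q[:,1]+366)<90)&(Q[:,2]>9)&(Q[:,2]<20);q=Q[m];print('disc',len(q),np.percentile(q,.5,axis=0),np.percentile(q,99.5,axis=0),np.median(q,0))
E
```

```text
[ 489.7 -368.4  219.8] 2.65 [-0.786  0.29   1.45  -0.     1.402 -0.704] F [-0.63  0.66 -0.89] M [ 0.02 -0.07 -0.03] op 70.1
yaw -0.0823
[[-0.082 -0.     0.997]
 [-0.997 -0.    -0.082]
 [ 0.    -1.    -0.   ]]
0.78 [281.9, 184.6] [ 494.13406369 -363.2249133    40.        ]
knob 604 [ 481.03228929 -383.16706473   35.14103161] [ 510.97223047 -352.50991043   52.9404824 ] [ 496.00225988 -367.83848758   44.04075701]
disc 7987 [ 432.75688051 -430.25359242   12.42579068] [ 558.47923582 -304.46714158   17.36049246] [ 496.20639346 -361.01390649   14.64844329]
```

View pics/d.png

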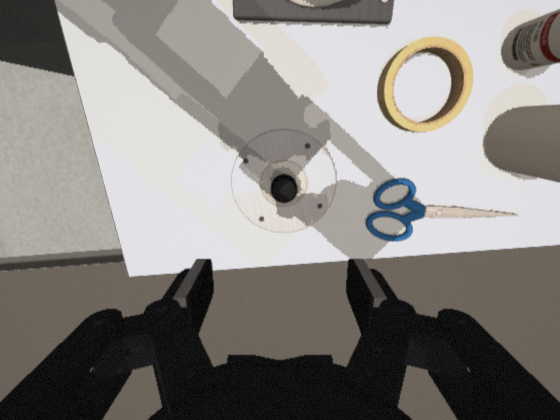

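The wrist view shows the knob at (285,188), concentric with the disc, at world (496,-367.8).

```bash
python3 st.py 495.5 -367.8 100 -.082
python3 - <<'E'
from h import *
f=np.load('pics/d.npz');p=f['p'];K=vision.get_calibration('wrist')['intrinsics'];P=(K,f['M'])
x0,y0,s=215,110,5
im=cv2.resize(p[y0:y0+120,x0:x0+140,::-1],None,fx=s,fy=s,interpolation=cv2.INTER_CUBIC)
for c,r,col in(((495.7,-367.5,15),66,(0,0,255)),((495.7,-367.5,51.5),15.5,(0,255,0))):
  for a in np.linspace(0,2*np.pi,120):
    u=(proj('w',[c[0]+r*np.cos(a),c[1]+r*np.sin(a),c[2]],P)-[x0,y0]+.5)*s;cv2.circle(im,(int(u[0]),int(u[1])),1,col,-1)
cv2.imwrite('pics/d2.png',im)
E
```

```text
[ 489.7 -368.5  219.9] 2.75 [-0.786  0.29   1.45  -0.     1.402 -0.704] F [-0.72  0.15  0.76] M [ 0.02 -0.02 -0.02] op 70.0
yaw -0.0824
[[-0.082 -0.     0.997]
 [-0.997 -0.    -0.082]
 [ 0.    -1.    -0.   ]]
(array([-0.0012,  0.1199,  0.0057]), array([ 0.0001, -0.0004,  0.0002]))
```

View pics/d2.png

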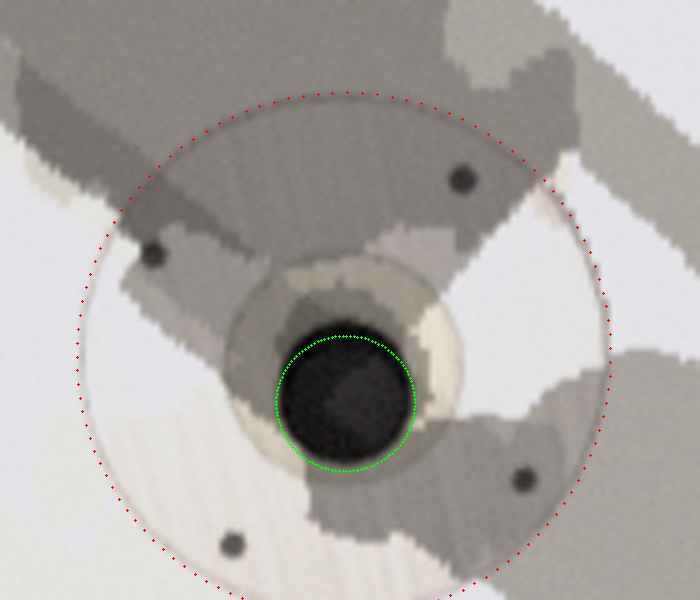

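Call:
step_arm(
  deltas=[
    {"fingers":0.065,"tx":-0.0005,"ty":0.055,"tz":0.003,"ax":0,"ay":0,"az":0},
    {"fingers":0.065,"tx":-0.0012,"ty":0.11,"tz":0.0057,"ax":0,"ay":0,"az":0},
    {"fingers":0.065,"tx":-0.0012,"ty":0.15,"tz":0.0057,"ax":0,"ay":0,"az":0},
    {"fingers":0.065,"tx":-0.0012,"ty":0.177,"tz":0.0057,"ax":0,"ay":0,"az":0},
    {"fingers":0.065,"tx":-0.0012,"ty":0.177,"tz":0.0057,"ax":0,"ay":0,"az":0},
  ],
)

```text
clock: 3.38
tcp_pos: [493.9, -365.6, 40.0]
ee_rot: [-0.479, 0.522, -0.518, 0.479]
ft_force: [-0.2, 0.2, -0.8]
opening: 65.0
```

Call:
step_arm(
  deltas=[
    {"fingers":0.02,"tx":0,"ty":0,"tz":0,"ax":0,"ay":0,"az":0},
    {"fingers":0.02,"tx":0,"ty":0,"tz":0,"ax":0,"ay":0,"az":0},
    {"fingers":0.02,"tx":0,"ty":0,"tz":0,"ax":0,"ay":0,"az":0},
    {"fingers":0.02,"tx":0,"ty":0,"tz":0,"ax":0,"ay":0,"az":0},
    {"fingers":0.02,"tx":0,"ty":0,"tz":0,"ax":0,"ay":0,"az":0},
  ],
  force=60,
)

```text
clock: 4.0
tcp_pos: [496.5, -367.9, 45.2]
ee_rot: [0.48, -0.519, 0.52, -0.479]
ft_force: [-3.6, -0.7, 5.3]
opening: 20.2
```

```bash
python3 st.py
python3 - <<'E'
from h import *
p,d=vision.read_camera('wrist');cv2.imwrite('pics/e.png',p[:,:,::-1])
E
```

```text
[ 496.5 -367.9   45.2] 4.0 [-0.777  0.49   1.568 -0.002  1.082 -0.696] F [-3.57 -0.66  5.3 ] M [0.07 0.75 0.  ] op 20.2
yaw -0.0796
[[-0.08   0.     0.997]
 [-0.997 -0.002 -0.08 ]
 [ 0.002 -1.     0.   ]]
```

View pics/e.png

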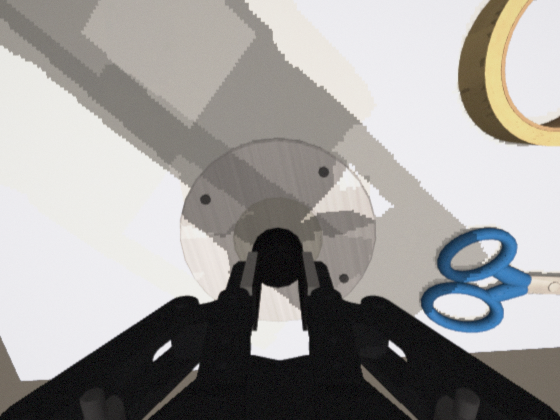

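Run:
```python
from h import *
p=cv2.imread('pics/e.png')
print(proj('wrist',[496.5,-367.9,45.2]),proj('wrist',[496.5,-367.9,26]),proj('wrist',[496.5,-367.9,51.5]))
cv2.imwrite('pics/e2.png',cv2.resize(p[190:360,190:370],None,fx=3.5,fy=3.5,interpolation=cv2.INTER_CUBIC)*1)
q=cv2.resize(p[190:360,190:370],None,fx=3.5,fy=3.5,interpolation=cv2.INTER_CUBIC).astype(float)
cv2.imwrite('pics/e2.png',(255*(q/255)**.45).astype('uint8'))
p,d=vision.read_camera('scene');q=cv2.resize(p[170:250,320:440,::-1],None,fx=6,fy=6,interpolation=cv2.INTER_CUBIC)/255.
cv2.imwrite('pics/e3.png',(255*q**.6).astype('uint8'))
```

```text
[277.20845741 262.36260101] [277.43514912 247.95884335] [277.1226747  267.81314613]
```

View pics/e2.png

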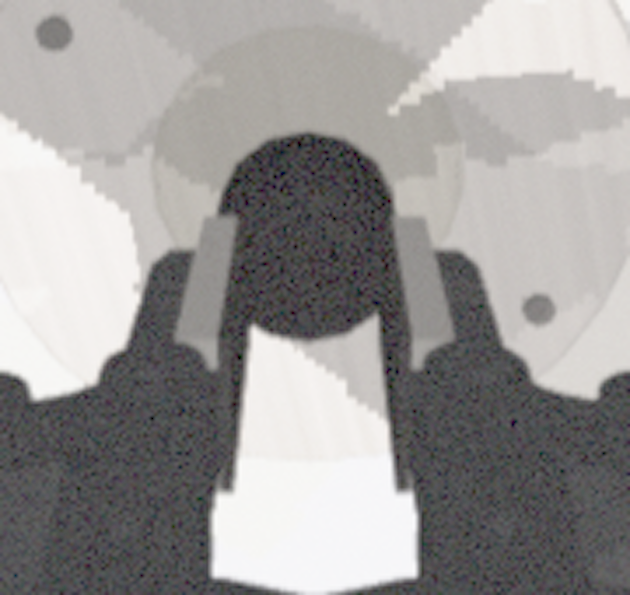

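View pics/e3.png

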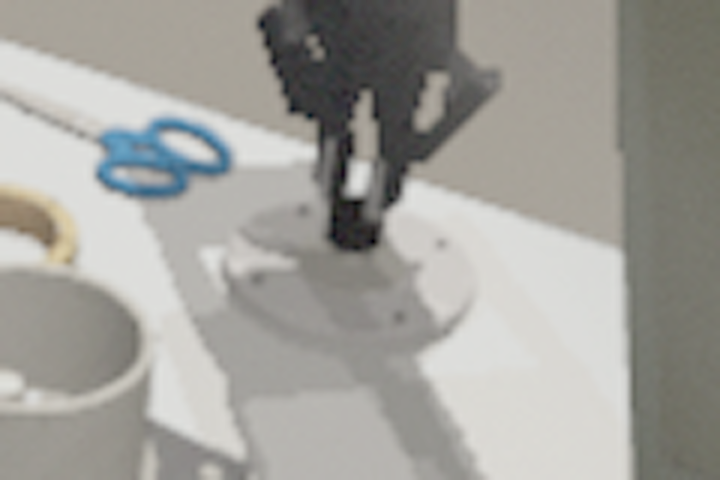

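Call:
step_arm(
  deltas=[
    {"fingers":0.01,"tx":0,"ty":0,"tz":0,"ax":0,"ay":0,"az":0},
    {"fingers":0.01,"tx":0,"ty":0,"tz":0,"ax":0,"ay":0,"az":0},
    {"fingers":0.01,"tx":0,"ty":0,"tz":0,"ax":0,"ay":0,"az":0},
    {"fingers":0.01,"tx":0,"ty":0,"tz":0,"ax":0,"ay":0,"az":0},
    {"fingers":0.01,"tx":0,"ty":0,"tz":0,"ax":0,"ay":0,"az":0},
  ],
)

```text
clock: 4.72
tcp_pos: [496.5, -368.1, 45.7]
ee_rot: [0.48, -0.519, 0.52, -0.479]
ft_force: [-4.4, -0.4, 7.5]
opening: 10.0
```

```bash
python3 st.py
```

```text
[ 496.5 -368.1   45.7] 4.725 [-0.777  0.489  1.568 -0.002  1.083 -0.696] F [-4.42 -0.42  7.45] M [0.12 0.81 0.  ] op 10.0
yaw -0.0796
[[-0.08   0.     0.997]
 [-0.997 -0.003 -0.08 ]
 [ 0.003 -1.     0.   ]]
```

Run:
```python
from h import *
p,d=vision.read_camera('wrist');p=p[:,:,::-1]
q=cv2.resize(p[170:360,180:380],None,fx=3.1,fy=3.1,interpolation=cv2.INTER_CUBIC)/255.
cv2.imwrite('pics/f2.png',(255*q**.45).astype('uint8'))
X=cloud('wrist',d)
for uv in [(277,245),(277,255),(277,265),(255,262),(300,262),(310,275),(240,275)]: print(uv,X[uv[1],uv[0]].round(1))
```

```text
(277, 245) [ 497.5 -355.3   50.3]
(277, 255) [ 497.1 -360.6   51.6]
(277, 265) [ 496.6 -367.2   50.5]
(255, 262) [ 485.8 -360.1   58.8]
(300, 262) [ 508.7 -357.7   66.8]
(310, 275) [ 512.8 -362.3   71.7]
(240, 275) [ 468.4 -392.1   14.6]
```

View pics/f2.png

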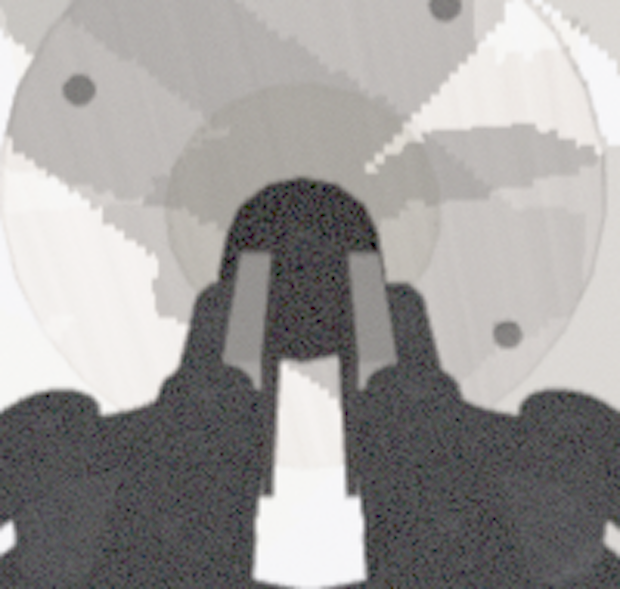

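Run:
```python
from h import *
c=vision.get_calibration('wrist');K=c['intrinsics'];M=c['mount']
for f in('a_wrist','d'):
    d=np.load(f'pics/{f}.npz')['d'];T=cloud('w',d,(K,M))
    Q=T.reshape(-1,3);m=(d.ravel()>0)&(abs(Q[:,0])<13)&(abs(Q[:,2])<65)&(Q[:,1]<40)&(Q[:,1]>-60);q=Q[m]
    print(f,len(q),'max y by z:',[(z,q[abs(q[:,2]-z)<4][:,1].max().round(1)) for z in range(-60,61,10) if (abs(q[:,2]-z)<4).any()])
```

```text
a_wrist 5079 max y by z: [(-50, np.float64(-21.7)), (-40, np.float64(-18.7)), (40, np.float64(-19.4)), (50, np.float64(-22.2)), (60, np.float64(-26.7))]
d 5068 max y by z: [(-60, np.float64(-56.1)), (-50, np.float64(-20.6)), (-40, np.float64(-16.9)), (-30, np.float64(-13.0)), (40, np.float64(-12.4)), (50, np.float64(-19.1)), (60, np.float64(-55.8))]
```

Depth and contact agree that the tips are on top of the knob. The real fingertips stand about 6 mm (shut) to 19 mm (open) behind the reported TCP, not 19 mm ahead. I'll open and re-grasp about 27 mm lower, keeping the tips above the disc.

Call:
step_arm(
  deltas=[
    {"fingers":0.065,"tx":0,"ty":0,"tz":0,"ax":0,"ay":0,"az":0},
    {"fingers":0.065,"tx":0,"ty":0,"tz":0,"ax":0,"ay":0,"az":0},
    {"fingers":0.065,"tx":0,"ty":0,"tz":0,"ax":0,"ay":0,"az":0},
    {"fingers":0.065,"tx":0,"ty":0,"tz":0,"ax":0,"ay":0,"az":0},
    {"fingers":0.065,"tx":0,"ty":0,"tz":0,"ax":0,"ay":0,"az":0},
  ],
)

```text
clock: 5.5
tcp_pos: [496.5, -366.6, 42.5]
ee_rot: [-0.48, 0.52, -0.519, 0.48]
ft_force: [-0.3, -0.3, 0.2]
opening: 65.3
```

```bash
python3 st.py 495.7 -367.7 16 -.082;python3 - <<'E'
from h import *
p,d=vision.read_camera('wrist');X=cloud('wrist',d);cv2.imwrite('pics/g.png',p[:,:,::-1])
Q=X.reshape(-1,3)
m=(np.hypot(Q[:,0]-495,Q[:,1]+367)<22)&(Q[:,2]>40)&(Q[:,2]<56);q=Q[m];print('knob',len(q),q.min(0),q.max(0),(q.min(0)+q.max(0))/2)
s=readout.read_state();T=(Q-s['tcp_pos'])@R.from_quat(s['ee_rot']).as_matrix()
m=(abs(T[:,0])<13)&(abs(T[:,2])<65)&(abs(T[:,2])>20)&(T[:,1]<25)&(T[:,1]>-60);print('tips',T[m][:,1].max())
E
```

```text
[ 496.5 -366.6   42.5] 5.5 [-0.776  0.493  1.57  -0.     1.079 -0.696] F [-0.29 -0.26  0.21] M [-0.03  0.    0.06] op 65.3
yaw -0.0799
[[-0.08  -0.     0.997]
 [-0.997  0.    -0.08 ]
 [-0.    -1.    -0.   ]]
(array([ 0.0012,  0.0265, -0.0007]), array([ 0.0004,  0.0021, -0.0003]))
knob 2412 [ 481.28487466 -382.22995119   40.0084321 ] [ 511.66214254 -351.75563637   52.49667229] [ 496.4735086  -366.99279378   46.25255219]
tips 24.900059342771765
```

View pics/g.png

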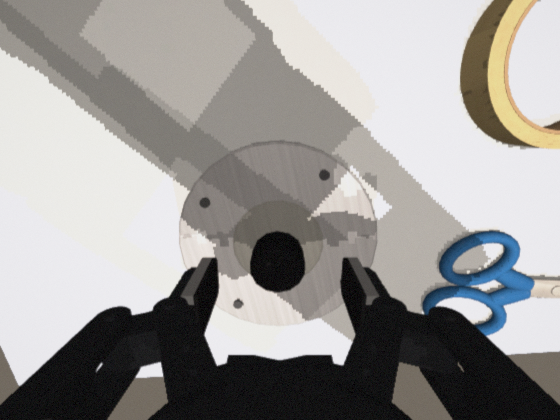

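The knob (277,262) is centred between the open pads and undisturbed. Lowering.

Call:
step_arm(
  deltas=[
    {"fingers":0.065,"tx":0,"ty":0.008,"tz":0,"ax":0,"ay":0,"az":0},
    {"fingers":0.065,"tx":0,"ty":0.016,"tz":0,"ax":0,"ay":0,"az":0},
    {"fingers":0.065,"tx":0,"ty":0.022,"tz":0,"ax":0,"ay":0,"az":0},
    {"fingers":0.065,"tx":0,"ty":0.026,"tz":0,"ax":0,"ay":0,"az":0},
    {"fingers":0.065,"tx":0,"ty":0.026,"tz":0,"ax":0,"ay":0,"az":0},
  ],
)

```text
clock: 6.18
tcp_pos: [496.3, -366.5, 16.2]
ee_rot: [-0.48, 0.52, -0.519, 0.48]
ft_force: [-0.3, -0.3, 0.3]
opening: 64.6
```

Call:
step_arm(
  deltas=[
    {"fingers":0.02,"tx":0,"ty":0,"tz":0,"ax":0,"ay":0,"az":0},
    {"fingers":0.02,"tx":0,"ty":0,"tz":0,"ax":0,"ay":0,"az":0},
    {"fingers":0.02,"tx":0,"ty":0,"tz":0,"ax":0,"ay":0,"az":0},
    {"fingers":0.02,"tx":0,"ty":0,"tz":0,"ax":0,"ay":0,"az":0},
    {"fingers":0.02,"tx":0,"ty":0,"tz":0,"ax":0,"ay":0,"az":0},
  ],
)

```text
clock: 6.8
tcp_pos: [496.9, -367.2, 17.4]
ee_rot: [0.48, -0.519, 0.52, -0.48]
ft_force: [-0.0, 0.7, 3.7]
opening: 29.0
```

```bash
python3 st.py
```

```text
[ 496.9 -367.2   17.4] 6.8 [-0.776  0.529  1.577 -0.     1.034 -0.696] F [-0.03  0.74  3.67] M [ 0.    0.16 -0.03] op 29.0
yaw -0.08
[[-0.08   0.001  0.997]
 [-0.997 -0.001 -0.08 ]
 [ 0.001 -1.     0.001]]
```

Call:
step_arm(
  deltas=[
    {"fingers":0.02,"tx":0,"ty":-0.01,"tz":0,"ax":0,"ay":0,"az":0},
    {"fingers":0.02,"tx":0,"ty":-0.03,"tz":0,"ax":0,"ay":0,"az":0},
    {"fingers":0.02,"tx":0,"ty":-0.06,"tz":0,"ax":0,"ay":0,"az":0},
    {"fingers":0.02,"tx":0,"ty":-0.085,"tz":0,"ax":0,"ay":0,"az":0},
    {"fingers":0.02,"tx":0,"ty":-0.1,"tz":0,"ax":0,"ay":0,"az":0},
  ],
)

```text
clock: 7.42
tcp_pos: [497.3, -367.4, 119.4]
ee_rot: [0.48, -0.518, 0.521, -0.48]
ft_force: [0.2, -0.2, -3.2]
opening: 29.2
```

Call:
step_arm(
  deltas=[
    {"fingers":0.02,"tx":-0.02,"ty":-0.03,"tz":0.007,"ax":0,"ay":0,"az":0},
    {"fingers":0.02,"tx":-0.05,"ty":-0.065,"tz":0.016,"ax":0,"ay":0,"az":0},
    {"fingers":0.02,"tx":-0.085,"ty":-0.1,"tz":0.025,"ax":0,"ay":0,"az":0},
    {"fingers":0.02,"tx":-0.115,"ty":-0.13,"tz":0.033,"ax":0,"ay":0,"az":0},
    {"fingers":0.02,"tx":-0.13,"ty":-0.148,"tz":0.0377,"ax":0,"ay":0,"az":0},
  ],
)

```text
clock: 8.05
tcp_pos: [545.2, -238.9, 266.8]
ee_rot: [0.48, -0.519, 0.52, -0.48]
ft_force: [0.7, -0.3, -3.4]
opening: 29.3
```

Call:
step_arm(
  deltas=[
    {"fingers":0.02,"tx":0,"ty":0,"tz":0,"ax":0,"ay":0,"az":0},
    {"fingers":0.02,"tx":0,"ty":0,"tz":0,"ax":0,"ay":0,"az":0},
    {"fingers":0.02,"tx":0,"ty":0,"tz":0,"ax":0,"ay":0,"az":0},
    {"fingers":0.02,"tx":0,"ty":0,"tz":0,"ax":0,"ay":0,"az":0},
    {"fingers":0.02,"tx":0,"ty":0,"tz":0,"ax":0,"ay":0,"az":0},
  ],
)

```text
clock: 8.68
tcp_pos: [544.2, -240.5, 264.1]
ee_rot: [-0.48, 0.52, -0.519, 0.479]
ft_force: [0.7, -0.1, -1.5]
opening: 29.3
```

```bash
python3 st.py;python3 - <<'E'
from h import *
from scipy.optimize import least_squares
s=readout.read_state();P=pose('wrist',s)
p,d=vision.read_camera('wrist');X=cloud('wrist',d,P);cv2.imwrite('pics/i.png',p[:,:,::-1]);np.savez('pics/i.npz',p=p,d=d,M=P[1])
Q=X.reshape(-1,3)
m=(np.hypot(Q[:,0]-545,Q[:,1]+117)<75)&(Q[:,2]>89)&(Q[:,2]<97);q=Q[m]
def res(t):
    r=np.hypot(q[:,0]-t[0],q[:,1]-t[1]); return np.maximum(0,abs(r-57.5)-3)
r=least_squares(res,[545,-117],loss='soft_l1',f_scale=1.);print('rim',len(q),r.x,r.cost,q[:,2].mean())
T=(Q-s['tcp_pos'])@R.from_quat(s['ee_rot']).as_matrix()
m=(abs(T[:,1]-2)<6)&(np.hypot(T[:,0],T[:,2])<75)&(np.hypot(T[:,0],T[:,2])>35);t=T[m];print('disc',len(t),t.min(0),t.max(0),np.median(t[:,1]))
A=np.c_[t[:,[0,2]],np.ones(len(t))];print('tilt',np.linalg.lstsq(A,t[:,1],rcond=None)[0])
E
```

```text
[ 544.2 -240.5  264.1] 8.675 [-0.562  0.222  1.442 -0.     1.479 -0.481] F [ 0.65 -0.13 -1.54] M [ 0.01  0.02 -0.03] op 29.3
yaw -0.0807
[[-0.081 -0.001  0.997]
 [-0.997  0.001 -0.081]
 [-0.    -1.    -0.001]]
rim 2308 [ 548.43596631 -117.93126763] 4.737501736397143 91.1403178735611
disc 21429 [-65.24127229   0.07147917 -64.37053726] [65.57208036  7.91881544 67.33107667] 3.0221913168992853
tilt [-1.41816713e-03  1.55352207e-04  3.01001254e+00]
```

View pics/i.png

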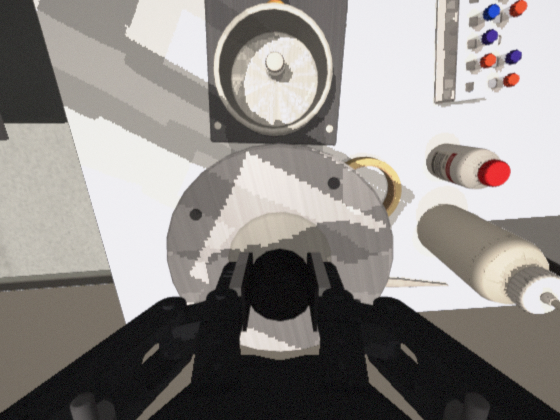

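The cover is held level at 264 mm and the whole rim shows at about (273,68), with the vial upright inside. I'll refine both circle fits.

Run:
```python
from h import *
from scipy.optimize import least_squares
f=np.load('pics/i.npz');p=f['p'];d=f['d'];K=vision.get_calibration('wrist')['intrinsics'];P=(K,f['M'])
x0,y0,s=190,0,5
im=cv2.resize(p[y0:y0+160,x0:x0+160,::-1],None,fx=3.75,fy=3.75,interpolation=cv2.INTER_CUBIC)
def draw(im,c,r,col,x0,y0,s):
  for a in np.linspace(0,2*np.pi,160):
    u=(proj('w',[c[0]+r*np.cos(a),c[1]+r*np.sin(a),c[2]],P)-[x0,y0]+.5)*s;cv2.circle(im,(int(u[0]),int(u[1])),1,col,-1)
for c,col in(((548.4,-117.9,92),(0,0,255)),((546.5,-117.5,92),(0,255,0))):
    draw(im,c,60.5,col,x0,y0,3.75);draw(im,c,54.5,col,x0,y0,3.75)
cv2.imwrite('pics/i2.png',im)
im=cv2.resize(p[130:370,150:410,::-1],None,fx=2.5,fy=2.5)
zt=264.1-3; draw(im,(544.2,-240.5,zt),66,(0,0,255),150,130,2.5); draw(im,(545.7,-240.5,zt),66,(0,255,0),150,130,2.5)
cv2.imwrite('pics/i3.png',im)
```

```text
(no output)
```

View pics/i2.png

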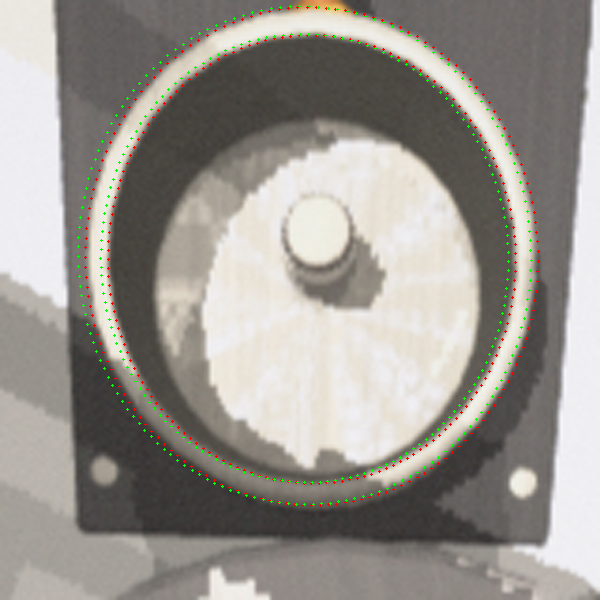

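View pics/i3.png

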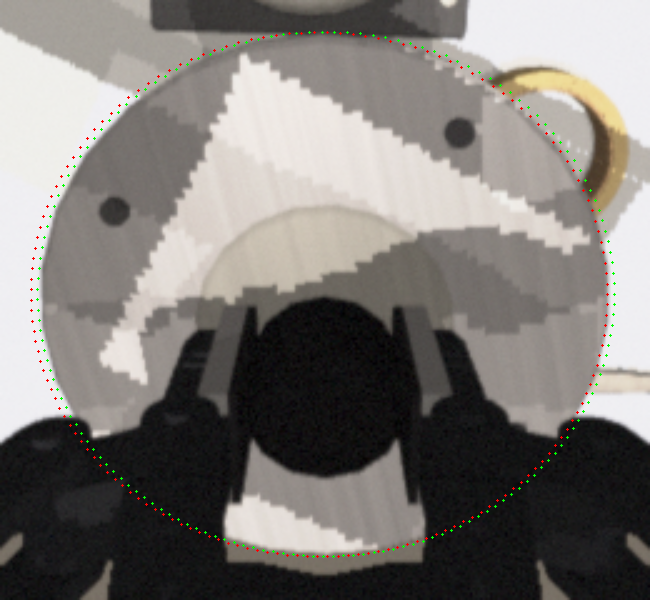

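Call:
step_arm(
  deltas=[
    {"fingers":0.02,"tx":-0.025,"ty":0,"tz":-0.0014,"ax":0,"ay":0,"az":0},
    {"fingers":0.02,"tx":-0.06,"ty":0,"tz":-0.0034,"ax":0,"ay":0,"az":0},
    {"fingers":0.02,"tx":-0.095,"ty":0.02,"tz":-0.0052,"ax":0,"ay":0,"az":0},
    {"fingers":0.02,"tx":-0.118,"ty":0.05,"tz":-0.0064,"ax":0,"ay":0,"az":0},
    {"fingers":0.02,"tx":-0.1229,"ty":0.08,"tz":-0.0067,"ax":0,"ay":0,"az":0},
  ],
)

```text
clock: 9.35
tcp_pos: [547.7, -114.2, 184.5]
ee_rot: [0.48, -0.519, 0.519, -0.481]
ft_force: [-0.9, -0.2, -2.9]
opening: 29.0
```

Call:
step_arm(
  deltas=[
    {"fingers":0.02,"tx":0,"ty":0.02,"tz":0,"ax":0,"ay":0,"az":0},
    {"fingers":0.02,"tx":0,"ty":0.04,"tz":0,"ax":0,"ay":0,"az":0},
    {"fingers":0.02,"tx":0,"ty":0.054,"tz":0,"ax":0,"ay":0,"az":0},
    {"fingers":0.02,"tx":0,"ty":0.059,"tz":0,"ax":0,"ay":0,"az":0},
    {"fingers":0.02,"tx":0,"ty":0.059,"tz":0,"ax":0,"ay":0,"az":0},
  ],
)

```text
clock: 9.98
tcp_pos: [547.8, -117.0, 126.0]
ee_rot: [0.48, -0.52, 0.52, -0.48]
ft_force: [1.0, -0.5, -1.9]
opening: 29.1
```

```bash
python3 st.py 547.5 -117.5 102.4 -.081;python3 - <<'E'
from h import *
s=readout.read_state();t=s['tcp_pos']
for cam,(x0,y0) in(('scene',(250,160)),('top',(240,180))):
    p,d=vision.read_camera(cam);sc=4
    np.savez(f'pics/j_{cam}.npz',p=p,d=d)
    im=cv2.resize(p[y0:y0+120,x0:x0+150,::-1],None,fx=sc,fy=sc,interpolation=cv2.INTER_CUBIC)
    for c,r,col in(((t[0],t[1],t[2]-2.4),66,(0,0,255)),((547.5,-117.5,92),60.5,(0,255,0)),((545,-117,92),60.5,(255,0,0))):
        for a in np.linspace(0,2*np.pi,100):
            u=(proj(cam,[c[0]+r*np.cos(a),c[1]+r*np.sin(a),c[2]])-[x0,y0]+.5)*sc
            cv2.circle(im,(int(u[0]),int(u[1])),1,col,-1)
    cv2.imwrite(f'pics/j_{cam}.png',im)
E
```

```text
[ 547.8 -117.   126. ] 9.975 [-0.365  0.276  1.674  0.     1.191 -0.285] F [ 0.97 -0.53 -1.85] M [-0.01 -0.04  0.02] op 29.1
yaw -0.0799
[[-0.08   0.     0.997]
 [-0.997  0.    -0.08 ]
 [-0.    -1.     0.   ]]
(array([ 0.0006,  0.0236, -0.0003]), array([-0.0002,  0.0011, -0.0001]))
```

View pics/j_scene.png

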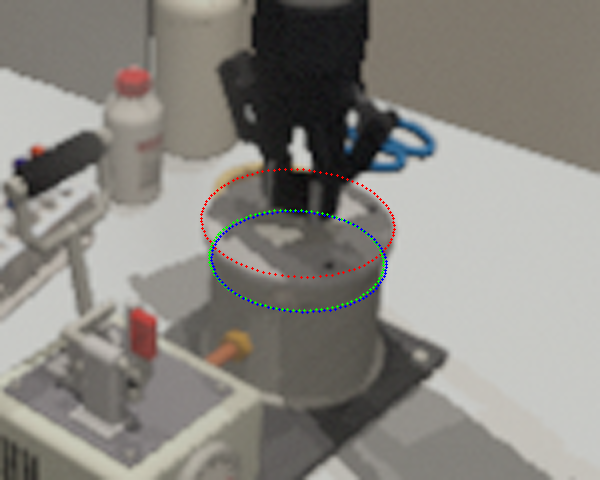

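View pics/j_top.png

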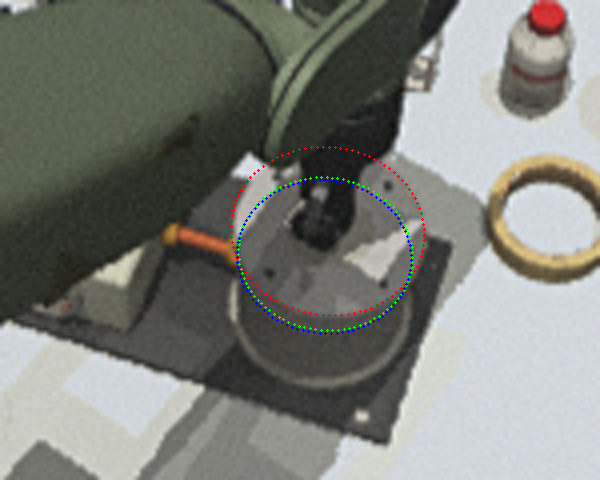

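The disc and rim overlays line up in both views. Lowering gently.

Call:
step_arm(
  deltas=[
    {"fingers":0.02,"tx":0.0006,"ty":0.005,"tz":-0.0003,"ax":0,"ay":0,"az":0},
    {"fingers":0.02,"tx":0.0006,"ty":0.01,"tz":-0.0003,"ax":0,"ay":0,"az":0},
    {"fingers":0.02,"tx":0.0006,"ty":0.015,"tz":-0.0003,"ax":0,"ay":0,"az":0},
    {"fingers":0.02,"tx":0.0006,"ty":0.018,"tz":-0.0003,"ax":0,"ay":0,"az":0},
    {"fingers":0.02,"tx":0.0006,"ty":0.019,"tz":-0.0003,"ax":0,"ay":0,"az":0},
  ],
)

```text
clock: 10.7
tcp_pos: [547.1, -117.6, 106.4]
ee_rot: [-0.48, 0.52, -0.519, 0.48]
ft_force: [0.4, -0.3, -2.5]
opening: 29.1
```

```bash
python3 st.py 547.5 -117.5 102.4 -.081
```

```text
[ 547.1 -117.6  106.4] 10.7 [-0.366  0.301  1.688 -0.     1.153 -0.286] F [ 0.37 -0.25 -2.53] M [-0.03 -0.   -0.06] op 29.1
yaw -0.08
[[-0.08  -0.001  0.997]
 [-0.997  0.    -0.08 ]
 [-0.    -1.    -0.001]]
(array([-0.0001,  0.004 ,  0.0004]), array([ 0.0007,  0.001 , -0.0002]))
```

Call:
step_arm(
  deltas=[
    {"fingers":0.02,"tx":0,"ty":0.001,"tz":0,"ax":0,"ay":0,"az":0},
    {"fingers":0.02,"tx":0,"ty":0.002,"tz":0,"ax":0,"ay":0,"az":0},
    {"fingers":0.02,"tx":0,"ty":0.003,"tz":0,"ax":0,"ay":0,"az":0},
    {"fingers":0.02,"tx":0,"ty":0.004,"tz":0,"ax":0,"ay":0,"az":0},
    {"fingers":0.02,"tx":0,"ty":0.004,"tz":0,"ax":0,"ay":0,"az":0},
  ],
)

```text
clock: 11.32
tcp_pos: [547.3, -117.7, 102.7]
ee_rot: [-0.48, 0.52, -0.52, 0.48]
ft_force: [0.5, 0.3, -1.6]
opening: 29.1
```

```bash
python3 st.py 547.5 -117.5 102.4 -.081
```

```text
[ 547.3 -117.7  102.7] 11.325 [-0.366  0.306  1.691  0.     1.146 -0.286] F [ 0.47  0.32 -1.6 ] M [0.02 0.05 0.05] op 29.1
yaw -0.08
[[-0.08  -0.     0.997]
 [-0.997  0.    -0.08 ]
 [-0.    -1.    -0.   ]]
(array([-0.0002,  0.0003,  0.0002]), array([ 0.0002,  0.001 , -0.0001]))
```

Weight not yet transferred; a few more half-millimetres.

Call:
step_arm(
  deltas=[
    {"fingers":0.02,"tx":0,"ty":0.0005,"tz":0,"ax":0,"ay":0,"az":0},
    {"fingers":0.02,"tx":0,"ty":0.001,"tz":0,"ax":0,"ay":0,"az":0},
    {"fingers":0.02,"tx":0,"ty":0.0015,"tz":0,"ax":0,"ay":0,"az":0},
    {"fingers":0.02,"tx":0,"ty":0.002,"tz":0,"ax":0,"ay":0,"az":0},
    {"fingers":0.02,"tx":0,"ty":0.002,"tz":0,"ax":0,"ay":0,"az":0},
  ],
)

```text
clock: 11.95
tcp_pos: [547.4, -117.7, 102.4]
ee_rot: [0.48, -0.519, 0.52, -0.48]
ft_force: [-4.3, 1.7, 7.9]
opening: 28.9
```

```bash
python3 st.py
```

```text
[ 547.4 -117.7  102.4] 11.95 [-0.366  0.306  1.691 -0.     1.145 -0.286] F [-4.32  1.72  7.87] M [ 0.22  0.76 -0.02] op 28.9
yaw -0.0798
[[-0.08   0.     0.997]
 [-0.997 -0.    -0.08 ]
 [ 0.    -1.     0.   ]]
```

Contact came exactly at the predicted seated height of 102.4 mm. Easing off slightly and releasing.

Call:
step_arm(
  deltas=[
    {"fingers":0.02,"tx":0,"ty":-0.001,"tz":0,"ax":0,"ay":0,"az":0},
    {"fingers":0.035,"tx":0,"ty":-0.001,"tz":0,"ax":0,"ay":0,"az":0},
    {"fingers":0.06,"tx":0,"ty":-0.001,"tz":0,"ax":0,"ay":0,"az":0},
    {"fingers":0.06,"tx":0,"ty":-0.001,"tz":0,"ax":0,"ay":0,"az":0},
    {"fingers":0.06,"tx":0,"ty":-0.001,"tz":0,"ax":0,"ay":0,"az":0},
  ],
)

```text
clock: 12.58
tcp_pos: [547.4, -117.8, 101.7]
ee_rot: [0.48, -0.52, 0.52, -0.48]
ft_force: [0.9, -0.0, 0.1]
opening: 60.3
```

```bash
python3 st.py
```

```text
[ 547.4 -117.8  101.7] 12.575 [-0.366  0.307  1.691 -0.     1.144 -0.286] F [ 0.94 -0.03  0.07] M [ 0.03 -0.01  0.04] op 60.3
yaw -0.08
[[-0.08   0.     0.997]
 [-0.997 -0.    -0.08 ]
 [ 0.    -1.     0.   ]]
```

Call:
step_arm(
  deltas=[
    {"fingers":0.06,"tx":0,"ty":-0.02,"tz":0,"ax":0,"ay":0,"az":0},
    {"fingers":0.06,"tx":0,"ty":-0.06,"tz":0,"ax":0,"ay":0,"az":0},
    {"fingers":0.05,"tx":0,"ty":-0.115,"tz":0,"ax":0,"ay":0,"az":0},
    {"fingers":0.02,"tx":0,"ty":-0.17,"tz":0,"ax":0,"ay":0,"az":0},
    {"fingers":0.0,"tx":0,"ty":-0.2,"tz":0,"ax":0,"ay":0,"az":0},
  ],
)

```text
clock: 13.2
tcp_pos: [548.6, -118.2, 305.9]
ee_rot: [0.479, -0.518, 0.521, -0.481]
ft_force: [-0.1, -0.3, -1.1]
opening: 14.0
```

Call:
step_arm(
  deltas=[
    {"fingers":0.0,"tx":0,"ty":0,"tz":0,"ax":0,"ay":0,"az":0},
    {"fingers":0.0,"tx":0,"ty":0,"tz":0,"ax":0,"ay":0,"az":0},
    {"fingers":0.0,"tx":0,"ty":0,"tz":0,"ax":0,"ay":0,"az":0},
    {"fingers":0.0,"tx":0,"ty":0,"tz":0,"ax":0,"ay":0,"az":0},
    {"fingers":0.0,"tx":0,"ty":0,"tz":0,"ax":0,"ay":0,"az":0},
  ],
)

```text
clock: 13.82
tcp_pos: [547.0, -117.6, 300.9]
ee_rot: [-0.48, 0.52, -0.519, 0.479]
ft_force: [0.3, 0.7, 0.6]
opening: 0.0
```

```bash
python3 st.py;python3 - <<'E'
from h import *
s=readout.read_state();P=pose('wrist',s)
p,d=vision.read_camera('wrist');X=cloud('wrist',d,P);cv2.imwrite('pics/k.png',p[:,:,::-1]);np.savez('pics/k.npz',p=p,d=d,M=P[1])
Q=X.reshape(-1,3);r=np.hypot(Q[:,0]-548,Q[:,1]+117.5)
m=(r<62)&(r>22)&(abs(Q[:,2]-100)<8);q=Q[m]
print('disc plane',np.linalg.lstsq(np.c_[q[:,0]-548,q[:,1]+117.5,np.ones(len(q))],q[:,2],rcond=None)[0])
m=(r<25)&(Q[:,2]>115)&(Q[:,2]<150);q=Q[m];print('knob',q.min(0),q.max(0),(q.min(0)+q.max(0))/2)
for n in('catch_tab','catch_hinge','lever_grip','lever_hinge'):
    for r in vision.landmark_of('wrist',n)[:1]: print(n,r['p'],r['uv'],X[int(r['uv'][1]),int(r['uv'][0])])
p,d=vision.read_camera('scene');X=cloud('scene',d);cv2.imwrite('pics/k_scene.png',cv2.resize(p[170:310,210:400,::-1],None,fx=4,fy=4,interpolation=cv2.INTER_CUBIC));np.savez('pics/k_scene.npz',p=p,d=d)
for n,z in(('catch_tab',171),('catch_hinge',140),('lever_grip',238),('lever_hinge',106)):
    for r in vision.landmark_of('scene',n)[:1]: print(n,r['p'],r['uv'],X[int(r['uv'][1]),int(r['uv'][0])],atz('scene',r['uv'],z))
E
```

```text
[ 547.  -117.6  300.9] 13.825 [-0.366  0.126  1.479  0.     1.538 -0.286] F [0.3  0.7  0.58] M [0.03 0.03 0.01] op 0.0
yaw -0.08
[[-0.08  -0.001  0.997]
 [-0.997  0.001 -0.08 ]
 [-0.    -1.    -0.001]]
disc plane [-2.23099869e-04 -1.31941946e-03  9.97580271e+01]
knob [ 533.65509724 -133.39368188  115.6644877 ] [ 563.82365486 -103.28451585  138.11279231] [ 548.73937605 -118.33909887  126.88864   ]
lever_hinge 0.74 [304.1, 8.3] [584.01399219  53.06482433 143.90499454]
catch_tab 0.48 [287.4, 243.5] [517.40770836 101.11053018 175.55403795] [518.94564905  97.29322623 171.        ]
catch_hinge 0.74 [288.0, 253.2] [554.31355139  44.1815538   91.15420576] [518.98332362  94.49910695 140.        ]
lever_grip 0.84 [261.4, 199.8] [613.17281062  74.25169871 248.0700595 ] [620.26378187  64.08347148 238.        ]
lever_hinge 0.79 [270.2, 249.5] [584.70604547  79.80402765 112.92968369] [588.45353189  74.21065232 106.        ]
```

View pics/k.png

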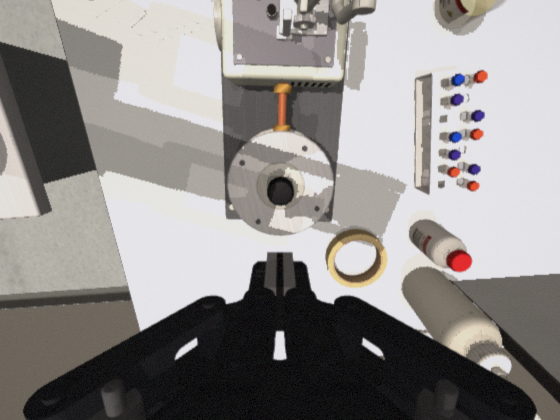

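View pics/k_scene.png

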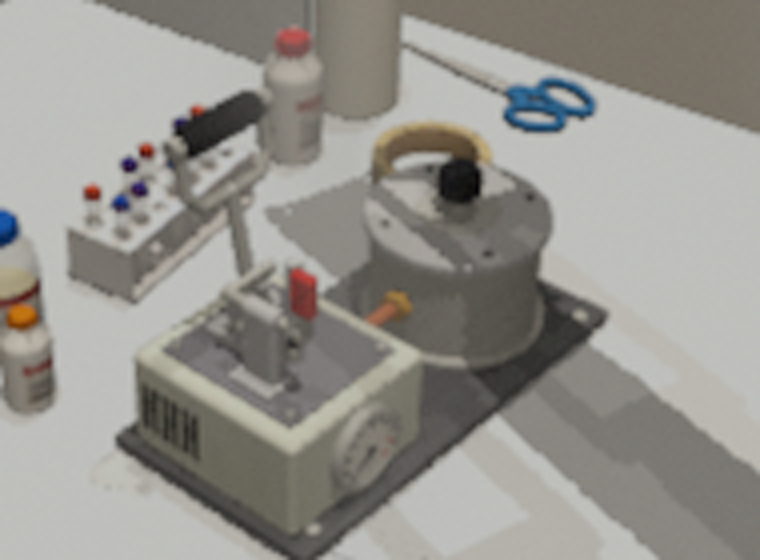

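The cover is seated: disc top plane at 99.8 mm (expected 100), tilt about 0.001. Next I'll look at the catch and lever from above.

Call:
step_arm(
  deltas=[
    {"fingers":0.0,"tx":-0.02,"ty":-0.02,"tz":0,"ax":0,"ay":0,"az":0},
    {"fingers":0.0,"tx":-0.055,"ty":-0.04,"tz":0,"ax":0,"ay":0,"az":0},
    {"fingers":0.0,"tx":-0.085,"ty":-0.05,"tz":0,"ax":0,"ay":0,"az":0},
    {"fingers":0.0,"tx":-0.1,"ty":-0.05,"tz":0,"ax":0,"ay":0,"az":0},
    {"fingers":0.0,"tx":-0.1,"ty":-0.05,"tz":0,"ax":0,"ay":0,"az":0},
  ],
)

```text
clock: 14.95
tcp_pos: [555.1, -17.5, 351.1]
ee_rot: [-0.48, 0.519, -0.519, 0.48]
ft_force: [0.1, 0.0, 0.3]
opening: 0.3
```

```bash
python3 st.py;python3 - <<'E'
from h import *
s=readout.read_state();P=pose('wrist',s)
p,d=vision.read_camera('wrist');X=cloud('wrist',d,P);cv2.imwrite('pics/l.png',p[:,:,::-1]);np.savez('pics/l.npz',p=p,d=d,M=P[1],X=X)
def rep(name,m):
    q=X[m]
    if len(q): print(name,len(q),np.percentile(q,2,axis=0).round(1),np.percentile(q,98,axis=0).round(1),q.mean(0).round(1))
h=cv2.cvtColor(p,cv2.COLOR_RGB2HSV)
rep('red',((h[...,0]<8)|(h[...,0]>172))&(h[...,1]>120)&(h[...,2]>60)&(X[...,2]>120)&(X[...,2]<200))
m=(X[...,2]>225)&(X[...,2]<255)&(abs(X[...,0]-610)<50)&(abs(X[...,1]-70)<60);rep('grip',m)
q=X[m];q=q[:,:2]-q[:,:2].mean(0);w,v=np.linalg.eigh(q.T@q);print('grip axis yaw',np.arctan2(-v[0,1]*np.sign(v[1,1]),abs(v[1,1])))
m=(abs(X[...,2]-88)<4)&(X[...,0]>440)&(X[...,0]<660)&(X[...,1]>-40)&(X[...,1]<180);q=X[m][:,:2].astype('float32');print('housing top',len(q),cv2.minAreaRect(q))
m=(abs(X[...,2]-12)<8)&(X[...,0]>440)&(X[...,0]<660)&(X[...,1]>-220)&(X[...,1]<180)&(p.max(2)<110);rep('plate',m)
for n in('catch_tab','catch_hinge','lever_grip','lever_hinge'):
    for r in vision.landmark_of('wrist',n)[:1]: print(n,r['p'],r['uv'],X[int(r['uv'][1]),int(r['uv'][0])])
E
```

```text
[555.1 -17.5 351.1] 14.95 [-0.187  0.098  1.41  -0.     1.635 -0.109] F [0.06 0.03 0.32] M [ 0.    0.02 -0.02] op 0.3
yaw -0.0785
[[-0.078 -0.001  0.997]
 [-0.997 -0.    -0.078]
 [ 0.    -1.    -0.001]]
red 193 [518.2  91.8 169.6] [535.2 101.2 186.9] [527.2  96.1 183.2]
grip 2537 [604.2  22.3 236.9] [626.5 100.9 249.3] [614.7  63.2 245.2]
grip axis yaw -0.11050722522510209
housing top 6427 ((566.7450561523438, 65.98542785644531), (126.60689544677734, 135.50704956054688), 83.7941665649414)
plate 3946 [ 470.2 -126.8   10.8] [636.4  -6.5  18. ] [553.6 -51.3  12.9]
catch_tab 0.86 [241.7, 83.2] [526.72334138  96.7797897  184.76214628]
catch_hinge 0.64 [279.2, 246.7] [ 548.52037759 -106.04350827  133.51953639]
lever_grip 0.77 [343.5, 107.1] [614.61733077  64.87031545 248.26953414]
lever_hinge 0.65 [299.6, 114.9] [585.27454055  63.4155104  143.58589502]
```

View pics/l.png

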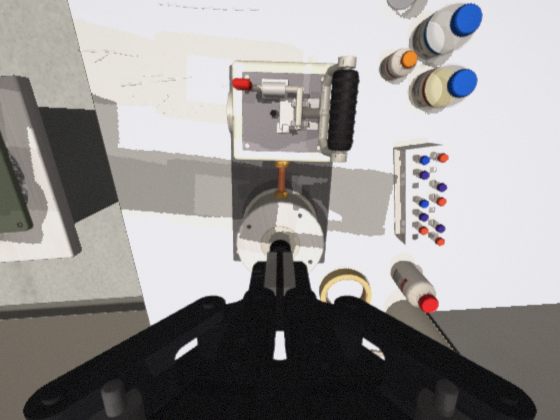

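The wrist view shows the red tab at (242,84) and the black grip at (343,108). Housing edges and grip axis both give a yaw of about -0.109, and the predicted grip and catch positions match the measured ones to about 2 mm. Next, the clearances around the tab.

Run:
```python
from h import *
f=np.load('pics/l.npz');X=f['X'];yw=-.109
H=np.array([526.5,96.7]);ux=np.array([np.cos(yw),np.sin(yw)]);uy=np.array([-ux[1],ux[0]])
L=np.stack([(X[...,:2]-H)@ux,(X[...,:2]-H)@uy,X[...,2]],-1).reshape(-1,3)
# max height map 6mm cells, rows unit x from front to back, cols y left..right
print('cols y:',list(range(36,-60,-6)))
for x in range(-24,110,6):
    print(x,[int(c[:,2].max()) if len(c:=L[(abs(L[:,0]-x)<3)&(abs(L[:,1]-y)<3)]) else -1 for y in range(36,-60,-6)])
p=f['p'];cv2.imwrite('pics/l2.png',cv2.resize(p[50:175,215:375,::-1],None,fx=4.8,fy=4.8,interpolation=cv2.INTER_CUBIC))
# fingers tips closed in tool frame
s=readout.read_state();T=(X.reshape(-1,3)-s['tcp_pos'])@R.from_quat(s['ee_rot']).as_matrix()
for y in range(-70,6,6):
    t=T[(abs(T[:,1]-y)<3)&(abs(T[:,0])<40)&(abs(T[:,2])<90)]
    if len(t): print('tool y',y,t.min(0).round(),t.max(0).round())
```

```text
cols y: [36, 30, 24, 18, 12, 6, 0, -6, -12, -18, -24, -30, -36, -42, -48, -54]
-24 [85, 88, 86, 87, 83, 86, 87, 88, 87, 87, 87, 86, 87, 86, 88, 86]
-18 [87, 89, 88, 88, -1, -1, 88, 89, 89, 88, 88, 88, 88, 88, 89, 88]
-12 [87, 88, 90, 90, -1, -1, 182, 90, 90, 91, 90, 90, 91, 90, 90, 90]
-6 [86, 88, 90, 92, -1, 185, 187, 184, 91, 91, 91, 91, 90, 90, 91, 91]
0 [87, 89, 90, 92, 90, 185, 187, 185, 90, 91, 91, 91, 91, 91, 91, 91]
6 [87, 89, 90, 90, 91, 185, 187, 184, 91, 91, 91, 91, 90, 91, 90, 90]
12 [87, 88, 91, 90, 91, 141, 144, 142, 91, 91, 91, 90, 91, 92, 91, 91]
18 [87, 89, 91, 92, 94, 146, 148, 146, 90, 91, 90, 90, 90, 89, 91, 92]
24 [87, 88, 90, 93, 93, 146, 148, 146, 91, 90, 99, 96, 91, 90, 91, 90]
30 [88, 88, 90, 92, 93, 147, 148, 146, 91, 100, 105, 104, 91, 90, 90, 90]
36 [87, 89, 91, 91, 94, 146, 148, 145, 90, 90, 106, 103, 94, 94, 94, 90]
42 [87, 89, 91, 92, 93, 146, 147, 146, 97, 97, 97, 499, 104, 148, 148, 91]
48 [87, 88, 90, 93, 93, 142, 144, 142, 96, 97, 98, 97, 103, 149, 148, 91]
54 [87, 88, 91, 90, 90, 143, 144, 142, 116, 117, 96, 96, 116, 118, 95, 91]
60 [88, 89, 91, 91
[... 474 characters left out ...]
5, 248, 249, 249, 249, 249, 249, 249, 249, 250, 249, 248]
102 [87, 85, -1, 241, 242, 245, 247, 247, 247, 247, 247, 246, 247, 247, 247, 246]
108 [85, -1, -1, -1, 88, 88, 88, 88, 87, 88, 88, 89, 87, 87, 87, 87]
tool y -70 [-19. -73. -45.] [  8. -67.  48.]
tool y -64 [-15. -67. -41.] [  8. -61.  43.]
tool y -58 [-16. -61. -36.] [ 11. -55.  38.]
tool y -52 [-16. -55. -31.] [ 11. -49.  34.]
tool y -46 [-16. -49. -19.] [  9. -43.  22.]
tool y -40 [-14. -43. -12.] [ 11. -37.  14.]
tool y -34 [-14. -37. -12.] [ -8. -31.  15.]
tool y -28 [-13. -31. -12.] [ -8. -25.  15.]
tool y -22 [-13. -25. -12.] [ -8. -19.  15.]
tool y -16 [-13. -19. -12.] [ -8. -13.  14.]
tool y -10 [-13. -13. -10.] [-8. -8. 13.]
```

View pics/l2.png

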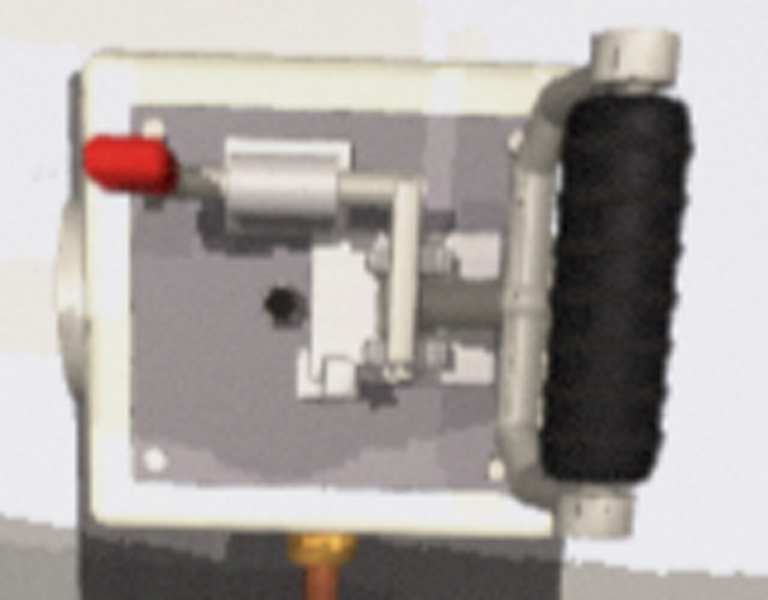

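```bash
python3 st.py 516.8 63.6 200 -.109
```

```text
[555.1 -19.  351.1] 15.2 [-0.19   0.098  1.41  -0.     1.635 -0.108] F [0.86 0.58 0.76] M [-0.06  0.01  0.01] op 0.1
yaw -0.0814
[[-0.081 -0.001  0.997]
 [-0.997 -0.    -0.081]
 [ 0.    -1.    -0.001]]
(array([-0.0792,  0.1511, -0.0447]), array([0.0013, 0.0276, 0.0002]))
```

Call:
step_arm(
  deltas=[
    {"fingers":0.0,"tx":-0.03,"ty":0.01,"tz":-0.016,"ax":0,"ay":0.0276,"az":0},
    {"fingers":0.0,"tx":-0.06,"ty":0.03,"tz":-0.034,"ax":0,"ay":0.0276,"az":0},
    {"fingers":0.0,"tx":-0.0792,"ty":0.08,"tz":-0.0447,"ax":0,"ay":0.0276,"az":0},
    {"fingers":0.0,"tx":-0.0792,"ty":0.13,"tz":-0.0447,"ax":0,"ay":0.0276,"az":0},
    {"fingers":0.0,"tx":-0.0792,"ty":0.151,"tz":-0.0447,"ax":0,"ay":0.0276,"az":0},
  ],
)

```text
clock: 15.82
tcp_pos: [514.5, 64.2, 196.9]
ee_rot: [-0.474, 0.528, -0.525, 0.471]
ft_force: [1.2, 0.4, -0.1]
opening: 0.1
```

Call:
step_arm(
  deltas=[
    {"fingers":0.0,"tx":0,"ty":0.01,"tz":0,"ax":0,"ay":0,"az":0},
    {"fingers":0.0,"tx":0,"ty":0.025,"tz":0,"ax":0,"ay":0,"az":0},
    {"fingers":0.0,"tx":0,"ty":0.04,"tz":0,"ax":0,"ay":0,"az":0},
    {"fingers":0.0,"tx":0,"ty":0.04,"tz":0,"ax":0,"ay":0,"az":0},
    {"fingers":0.0,"tx":0,"ty":0.04,"tz":0,"ax":0,"ay":0,"az":0},
  ],
)

```text
clock: 16.45
tcp_pos: [517.5, 64.5, 161.2]
ee_rot: [0.472, -0.526, 0.526, -0.473]
ft_force: [-0.4, -0.3, -0.3]
opening: 0.0
```

```bash
python3 st.py;python3 - <<'E'
from h import *
p,d=vision.read_camera('scene');cv2.imwrite('pics/m.png',cv2.resize(p[150:310,210:400,::-1],None,fx=4,fy=3.75,interpolation=cv2.INTER_CUBIC))
s=readout.read_state();P=pose('wrist',s);p,d=vision.read_camera('wrist');X=cloud('w',d,P);cv2.imwrite('pics/m2.png',p[:,:,::-1])
h=cv2.cvtColor(p,cv2.COLOR_RGB2HSV);m=((h[...,0]<8)|(h[...,0]>172))&(h[...,1]>120)&(h[...,2]>60)&(X[...,2]>120)&(X[...,2]<200);q=X[m];print(np.percentile(q,[2,98],axis=0),s['tcp_pos'])
E
```

```text
[517.5  64.5 161.2] 16.45 [-0.042  0.156  1.74   0.     1.245  0.065] F [-0.39 -0.29 -0.27] M [-0.   -0.01  0.01] op 0.0
yaw -0.1076
[[-0.107  0.001  0.994]
 [-0.994 -0.    -0.107]
 [-0.    -1.     0.001]]
[[518.26211463  93.98295963 159.89524403]
 [534.53404648 102.54237134 186.27494611]] [517.73300252  64.46048434 161.5234575 ]
```

View pics/m.png

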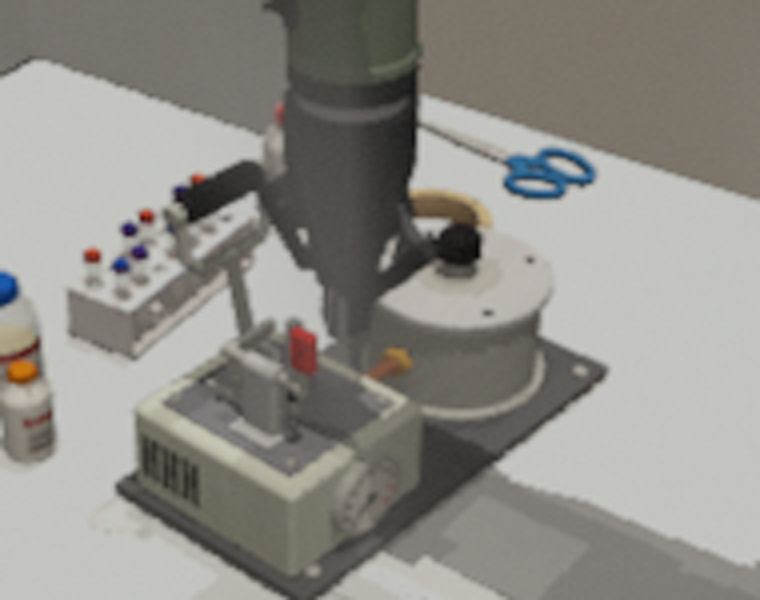

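View pics/m2.png

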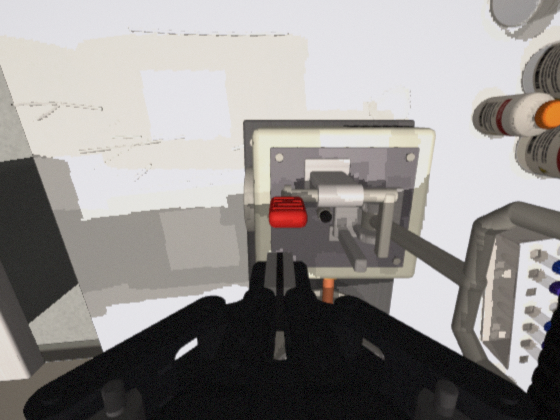

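The closed fingers stand just right of the tab (288,212). Sweeping it left and down.

Call:
step_arm(
  deltas=[
    {"fingers":0.0,"tx":-0.012,"ty":0,"tz":0,"ax":0,"ay":0,"az":0},
    {"fingers":0.0,"tx":-0.022,"ty":0,"tz":0,"ax":0,"ay":0,"az":0},
    {"fingers":0.0,"tx":-0.032,"ty":0,"tz":0,"ax":0,"ay":0,"az":0},
    {"fingers":0.0,"tx":-0.04,"ty":0.002,"tz":0,"ax":0,"ay":0,"az":0},
    {"fingers":0.0,"tx":-0.046,"ty":0.006,"tz":0,"ax":0,"ay":0,"az":0},
  ],
)

```text
clock: 17.18
tcp_pos: [522.1, 110.9, 154.7]
ee_rot: [0.473, -0.526, 0.526, -0.473]
ft_force: [-0.3, -1.2, 0.1]
opening: -0.1
```

```bash
python3 st.py
```

```text
[522.1 110.9 154.7] 17.175 [ 0.047  0.189  1.716 -0.     1.236  0.154] F [-0.3  -1.18  0.08] M [-0.24 -0.    0.02] op -0.1
yaw -0.1071
[[-0.107  0.     0.994]
 [-0.994 -0.    -0.107]
 [ 0.    -1.     0.   ]]
```

Call:
step_arm(
  deltas=[
    {"fingers":0.0,"tx":-0.006,"ty":0.005,"tz":0,"ax":0,"ay":0,"az":0},
    {"fingers":0.0,"tx":-0.011,"ty":0.011,"tz":0,"ax":0,"ay":0,"az":0},
    {"fingers":0.0,"tx":-0.015,"ty":0.016,"tz":0,"ax":0,"ay":0,"az":0},
    {"fingers":0.0,"tx":-0.017,"ty":0.021,"tz":0,"ax":0,"ay":0,"az":0},
    {"fingers":0.0,"tx":-0.017,"ty":0.021,"tz":0,"ax":0,"ay":0,"az":0},
  ],
)

```text
clock: 17.8
tcp_pos: [524.0, 127.1, 134.4]
ee_rot: [0.472, -0.526, 0.526, -0.472]
ft_force: [-1.3, -1.0, 4.6]
opening: 0.1
```

```bash
python3 st.py;python3 - <<'E'
from h import *
p,d=vision.read_camera('scene');cv2.imwrite('pics/n.png',cv2.resize(p[170:310,210:400,::-1],None,fx=4,fy=4,interpolation=cv2.INTER_CUBIC))
E
```

```text
[524.  127.1 134.4] 17.8 [ 0.078  0.225  1.719 -0.     1.197  0.185] F [-1.26 -0.96  4.57] M [-0.24  0.31 -0.06] op 0.1
yaw -0.1075
[[-0.107  0.     0.994]
 [-0.994 -0.    -0.107]
 [ 0.    -1.     0.   ]]
```

View pics/n.png

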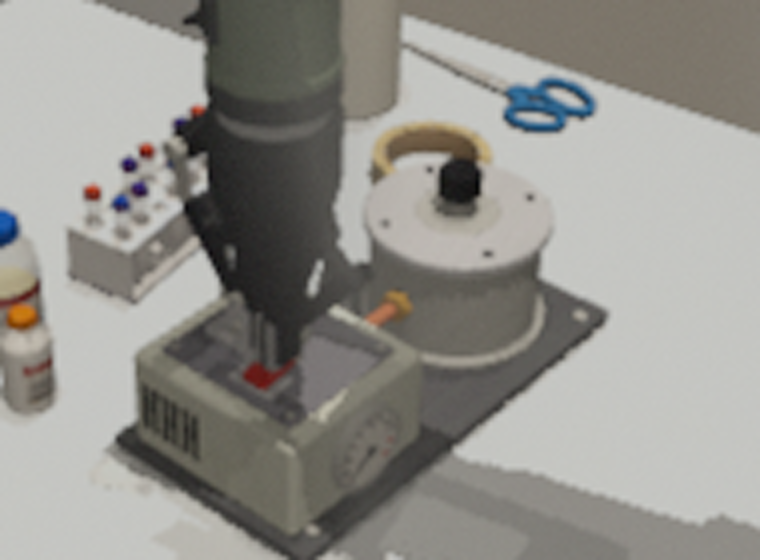

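Call:
step_arm(
  deltas=[
    {"fingers":0.0,"tx":0,"ty":-0.03,"tz":0,"ax":0,"ay":0,"az":0},
    {"fingers":0.0,"tx":0,"ty":-0.08,"tz":0,"ax":0,"ay":0,"az":0},
    {"fingers":0.0,"tx":0,"ty":-0.135,"tz":0,"ax":0,"ay":0,"az":0},
    {"fingers":0.03,"tx":0,"ty":-0.185,"tz":0,"ax":0,"ay":0,"az":0},
    {"fingers":0.06,"tx":0,"ty":-0.216,"tz":0,"ax":0,"ay":0,"az":0},
  ],
)

```text
clock: 18.48
tcp_pos: [524.7, 127.5, 352.8]
ee_rot: [0.471, -0.525, 0.527, -0.474]
ft_force: [0.4, -0.1, -0.1]
opening: 36.1
```

Call:
step_arm(
  deltas=[
    {"fingers":0.075,"tx":0.012,"ty":0,"tz":0.02,"ax":0,"ay":0,"az":0},
    {"fingers":0.075,"tx":0.03,"ty":0,"tz":0.055,"ax":0,"ay":0,"az":0},
    {"fingers":0.075,"tx":0.047,"ty":0,"tz":0.085,"ax":0,"ay":0,"az":0},
    {"fingers":0.075,"tx":0.0547,"ty":0,"tz":0.0975,"ax":0,"ay":0,"az":0},
    {"fingers":0.075,"tx":0.0547,"ty":0,"tz":0.0975,"ax":0,"ay":0,"az":0},
  ],
)

```text
clock: 19.1
tcp_pos: [614.9, 61.5, 347.7]
ee_rot: [-0.473, 0.527, -0.526, 0.471]
ft_force: [-0.1, -0.1, 0.3]
opening: 75.1
```

```bash
python3 st.py;python3 - <<'E'
from h import *
p,d=vision.read_camera('scene');cv2.imwrite('pics/o.png',cv2.resize(p[170:310,210:400,::-1],None,fx=4,fy=4,interpolation=cv2.INTER_CUBIC))
s=readout.read_state();P=pose('wrist',s)
p,d=vision.read_camera('wrist');X=cloud('wrist',d,P);cv2.imwrite('pics/o2.png',p[:,:,::-1])
def rep(name,m):
    q=X[m]
    if len(q): print(name,len(q),np.percentile(q,2,axis=0).round(1),np.percentile(q,98,axis=0).round(1),q.mean(0).round(1))
h=cv2.cvtColor(p,cv2.COLOR_RGB2HSV)
rep('red',((h[...,0]<8)|(h[...,0]>172))&(h[...,1]>120)&(h[...,2]>60)&(X[...,2]>110)&(X[...,2]<200))
rep('grip',(X[...,2]>230)&(X[...,2]<255)&(abs(X[...,0]-610)<50)&(abs(X[...,1]-70)<60)&(p.max(2)<70))
E
```

```text
[614.9  61.5 347.7] 19.1 [-0.04   0.239  1.254  0.     1.652  0.069] F [-0.06 -0.08  0.33] M [-0.02  0.01 -0.05] op 75.1
yaw -0.109
[[-0.109 -0.003  0.994]
 [-0.994  0.001 -0.109]
 [-0.    -1.    -0.003]]
red 351 [521.8 114.5 134.3] [538.6 141.2 140.9] [530.5 128.1 138.1]
grip 1605 [604.6  32.  238.6] [627.9  92.8 249.3] [616.4  63.7 245.9]
```

View pics/o.png

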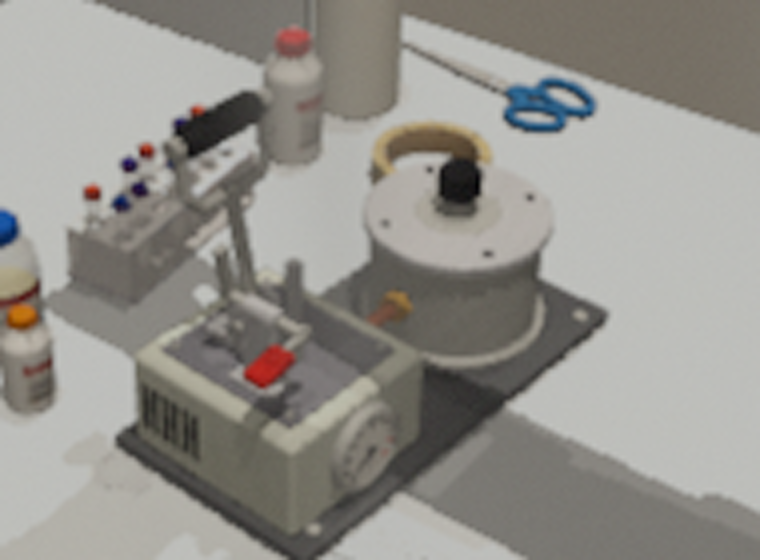

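View pics/o2.png

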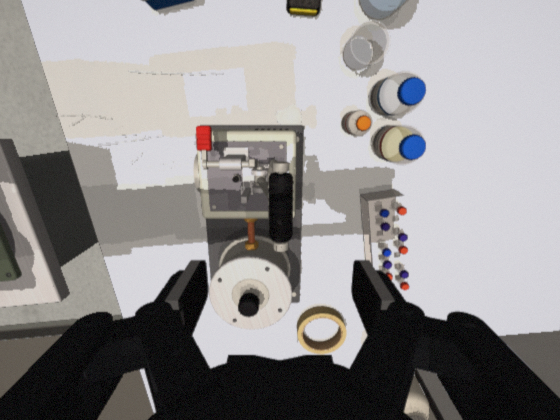

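The catch is flipped: the tab lies level to the left and the bar is upright. The grip is at (616,62,238). Descending over it with open jaws.

Call:
step_arm(
  deltas=[
    {"fingers":0.075,"tx":0,"ty":0.035,"tz":0.0013,"ax":0,"ay":0,"az":0},
    {"fingers":0.075,"tx":0,"ty":0.075,"tz":0.0013,"ax":0,"ay":0,"az":0},
    {"fingers":0.075,"tx":0,"ty":0.105,"tz":0.0013,"ax":0,"ay":0,"az":0},
    {"fingers":0.075,"tx":0,"ty":0.125,"tz":0.0013,"ax":0,"ay":0,"az":0},
    {"fingers":0.075,"tx":0,"ty":0.132,"tz":0.0013,"ax":0,"ay":0,"az":0},
  ],
)

```text
clock: 19.82
tcp_pos: [614.5, 63.2, 216.4]
ee_rot: [-0.473, 0.527, -0.525, 0.472]
ft_force: [-0.2, 0.1, 0.1]
opening: 74.8
```

Call:
step_arm(
  deltas=[
    {"fingers":0.01,"tx":0,"ty":0,"tz":0,"ax":0,"ay":0,"az":0},
    {"fingers":0.01,"tx":0,"ty":0,"tz":0,"ax":0,"ay":0,"az":0},
    {"fingers":0.01,"tx":0,"ty":0,"tz":0,"ax":0,"ay":0,"az":0},
    {"fingers":0.01,"tx":0,"ty":0,"tz":0,"ax":0,"ay":0,"az":0},
    {"fingers":0.01,"tx":0,"ty":0,"tz":0,"ax":0,"ay":0,"az":0},
  ],
  force=25,
)

```text
clock: 20.45
tcp_pos: [615.5, 62.4, 219.5]
ee_rot: [-0.473, 0.526, -0.526, 0.472]
ft_force: [-4.8, 0.2, 5.2]
opening: 21.0
```

```bash
python3 st.py;python3 - <<'E'
from h import *
p,d=vision.read_camera('scene');cv2.imwrite('pics/q.png',cv2.resize(p[150:310,210:400,::-1],None,fx=4,fy=3.75,interpolation=cv2.INTER_CUBIC))
p,d=vision.read_camera('wrist');cv2.imwrite('pics/q2.png',(255*(p[:,:,::-1]/255.)**.6).astype('uint8'))
E
```

```text
[615.5  62.4 219.5] 20.45 [-0.039  0.303  1.434  0.     1.406  0.068] F [-4.84  0.25  5.19] M [ 0.06  0.84 -0.02] op 21.0
yaw -0.1075
[[-0.107 -0.001  0.994]
 [-0.994  0.    -0.107]
 [-0.    -1.    -0.001]]
```

View pics/q.png

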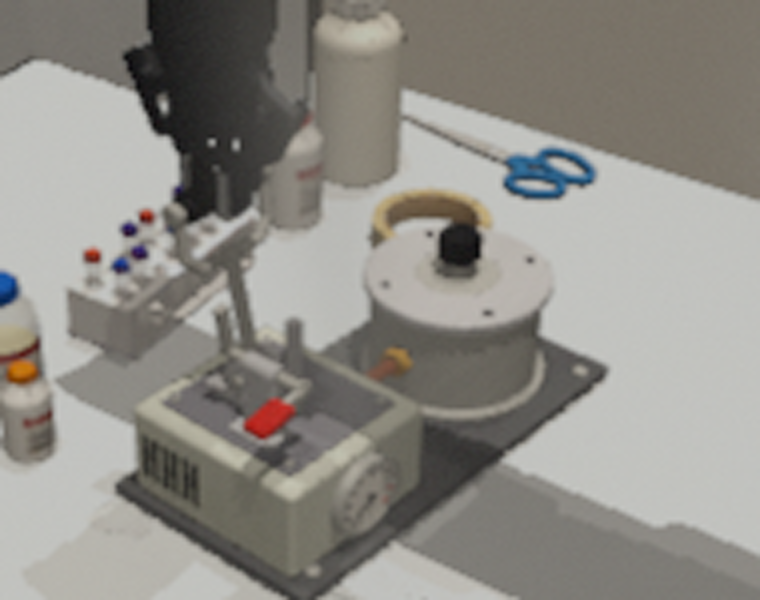

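View pics/q2.png

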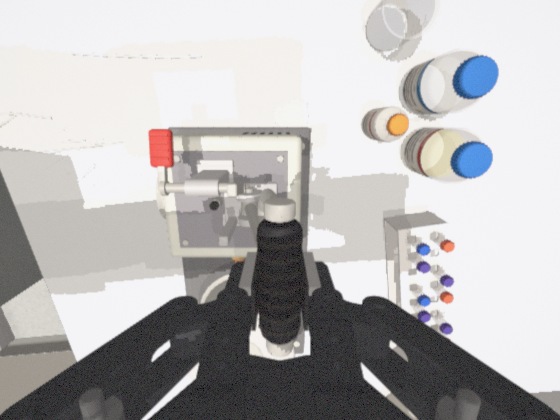

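The bar is gripped (opening 21 mm). Pulling along the arc.

Call:
step_arm(
  deltas=[
    {"fingers":0.01,"tx":0,"ty":-0.004,"tz":-0.01,"ax":0,"ay":0,"az":0},
    {"fingers":0.01,"tx":0,"ty":-0.004,"tz":-0.0268,"ax":0,"ay":0,"az":0},
    {"fingers":0.01,"tx":0,"ty":-0.0035,"tz":-0.0403,"ax":0,"ay":0,"az":0},
    {"fingers":0.01,"tx":0,"ty":-0.0015,"tz":-0.0536,"ax":0,"ay":0,"az":0},
    {"fingers":0.01,"tx":0,"ty":0.002,"tz":-0.0665,"ax":0,"ay":0,"az":0},
  ],
  force=30,
)

```text
clock: 21.18
tcp_pos: [554.9, 68.9, 220.3]
ee_rot: [0.468, -0.522, 0.53, -0.476]
ft_force: [7.5, -0.3, 3.7]
opening: 21.0
```

```bash
python3 st.py
```

```text
[554.9  68.9 220.3] 21.175 [-0.031  0.167  1.599 -0.     1.361  0.077] F [ 7.52 -0.26  3.74] M [-0.09 -1.42 -0.04] op 21.0
yaw -0.1079
[[-0.108  0.015  0.994]
 [-0.994 -0.001 -0.108]
 [-0.001 -1.     0.015]]
```

Call:
step_arm(
  deltas=[
    {"fingers":0.01,"tx":0,"ty":0.004,"tz":-0.013,"ax":0,"ay":0,"az":0},
    {"fingers":0.01,"tx":0,"ty":0.01,"tz":-0.025,"ax":0,"ay":0,"az":0},
    {"fingers":0.01,"tx":0,"ty":0.017,"tz":-0.037,"ax":0,"ay":0,"az":0},
    {"fingers":0.01,"tx":0,"ty":0.024,"tz":-0.047,"ax":0,"ay":0,"az":0},
    {"fingers":0.01,"tx":0,"ty":0.03,"tz":-0.055,"ax":0,"ay":0,"az":0},
  ],
)

```text
clock: 21.8
tcp_pos: [501.4, 74.6, 190.4]
ee_rot: [0.468, -0.522, 0.531, -0.477]
ft_force: [7.8, -0.8, 4.8]
opening: 20.4
```

```bash
python3 st.py;python3 - <<'E'
from h import *
p,d=vision.read_camera('scene');cv2.imwrite('pics/r.png',cv2.resize(p[150:310,210:400,::-1],None,fx=4,fy=3.75,interpolation=cv2.INTER_CUBIC))
s=readout.read_state();P=pose('wrist',s)
p,d=vision.read_camera('wrist');X=cloud('wrist',d,P);cv2.imwrite('pics/r2.png',(255*(p[:,:,::-1]/255.)**.6).astype('uint8'));np.savez('pics/r.npz',p=p,d=d,X=X)
E
```

```text
[501.4  74.6 190.4] 21.8 [-2.300e-02  8.200e-02  1.758e+00 -1.000e-03  1.284e+00  8.500e-02] F [ 7.84 -0.75  4.84] M [-0.19 -1.84  0.02] op 20.4
yaw -0.1079
[[-0.108  0.017  0.994]
 [-0.994 -0.001 -0.108]
 [-0.001 -1.     0.017]]
```

View pics/r.png

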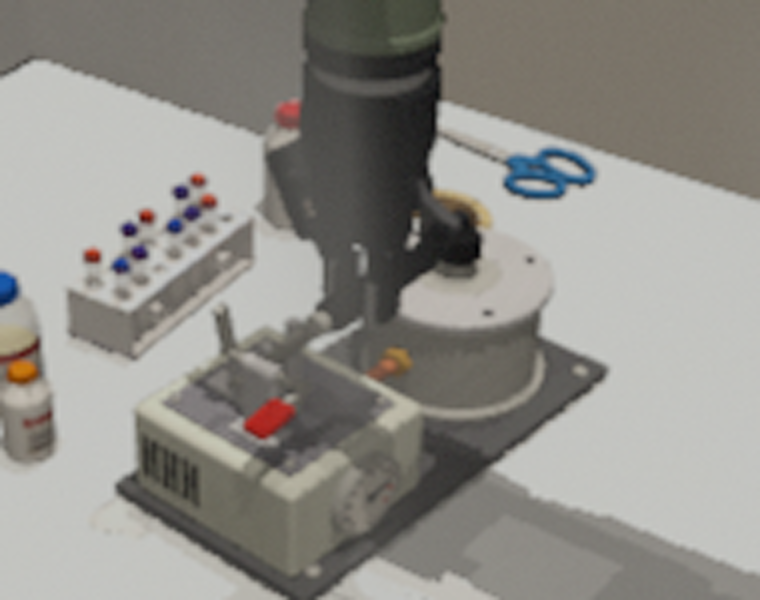

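View pics/r2.png

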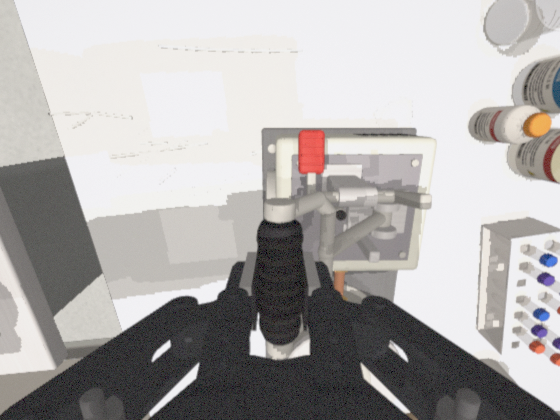

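The estimated lever angle is about 0.91. Pushing on to the stop.

Call:
step_arm(
  deltas=[
    {"fingers":0.01,"tx":0,"ty":0.002,"tz":-0.003,"ax":0,"ay":0,"az":0},
    {"fingers":0.01,"tx":0,"ty":0.004,"tz":-0.005,"ax":0,"ay":0,"az":0},
    {"fingers":0.01,"tx":0,"ty":0.006,"tz":-0.007,"ax":0,"ay":0,"az":0},
    {"fingers":0.01,"tx":0,"ty":0.007,"tz":-0.008,"ax":0,"ay":0,"az":0},
    {"fingers":0.01,"tx":0,"ty":0.007,"tz":-0.008,"ax":0,"ay":0,"az":0},
  ],
)

```text
clock: 22.52
tcp_pos: [496.5, 75.2, 186.2]
ee_rot: [0.466, -0.52, 0.532, -0.478]
ft_force: [9.0, -1.3, 12.5]
opening: 20.5
```

```bash
python3 st.py
```

```text
[496.5  75.2 186.2] 22.525 [-2.200e-02  7.200e-02  1.778e+00 -1.000e-03  1.267e+00  8.700e-02] F [ 8.96 -1.35 12.5 ] M [-0.21 -1.79  0.05] op 20.5
yaw -0.108
[[-0.108  0.024  0.994]
 [-0.994 -0.002 -0.108]
 [-0.001 -1.     0.024]]
```

At the stop: displacement gives q ≈ 0.95 and the force has risen. Holding, then checking cover, catch and bystanders.

Call:
step_arm(
  deltas=[
    {"fingers":0.01,"tx":0,"ty":0,"tz":0,"ax":0,"ay":0,"az":0},
    {"fingers":0.01,"tx":0,"ty":0,"tz":0,"ax":0,"ay":0,"az":0},
    {"fingers":0.01,"tx":0,"ty":0,"tz":0,"ax":0,"ay":0,"az":0},
    {"fingers":0.01,"tx":0,"ty":0,"tz":0,"ax":0,"ay":0,"az":0},
    {"fingers":0.01,"tx":0,"ty":0,"tz":0,"ax":0,"ay":0,"az":0},
  ],
)

```text
clock: 23.15
tcp_pos: [496.5, 75.1, 186.2]
ee_rot: [0.466, -0.52, 0.532, -0.478]
ft_force: [9.0, -1.8, 12.0]
opening: 21.0
```

```bash
python3 st.py;python3 - <<'E'
from h import *
im=[]
for c in('scene','top'):
    p,d=vision.read_camera(c);X=cloud(c,d);im.append(p[:,:,::-1])
    r=np.hypot(X[...,0]-548,X[...,1]+117.5);m=(r<60)&(r>24)&(abs(X[...,2]-100)<7);q=X[m]
    print(c,'disc',len(q),np.linalg.lstsq(np.c_[q[:,0]-548,q[:,1]+117.5,np.ones(len(q))],q[:,2],rcond=None)[0])
    h=cv2.cvtColor(p,cv2.COLOR_RGB2HSV);m=((h[...,0]<8)|(h[...,0]>172))&(h[...,1]>120)&(X[...,2]>110)&(X[...,2]<200)&(abs(X[...,0]-530)<40)&(abs(X[...,1]-120)<50);q=X[m]
    if len(q): print('red',q.min(0),q.max(0))
cv2.imwrite('pics/s.png',np.hstack(im)[:, :][::1,::1] if 0 else cv2.resize(np.hstack(im),(800,300)))
E
```

```text
[496.5  75.1 186.2] 23.15 [-2.200e-02  7.200e-02  1.778e+00 -1.000e-03  1.268e+00  8.700e-02] F [ 8.95 -1.79 11.98] M [-0.26 -1.78  0.03] op 21.0
yaw -0.108
[[-0.108  0.024  0.994]
 [-0.994 -0.002 -0.108]
 [-0.001 -1.     0.024]]
scene disc 406 [-3.62075702e-03  2.99791598e-03  9.92037031e+01]
red [515.40010808  99.29394942 111.27608242] [554.53478651 142.77235121 142.18256165]
top disc 1035 [-6.93984524e-04  3.53184921e-03  1.00428164e+02]
red [519.44690255 129.19344096 131.14429323] [534.15738125 141.06754194 142.25439581]
```

View pics/s.png

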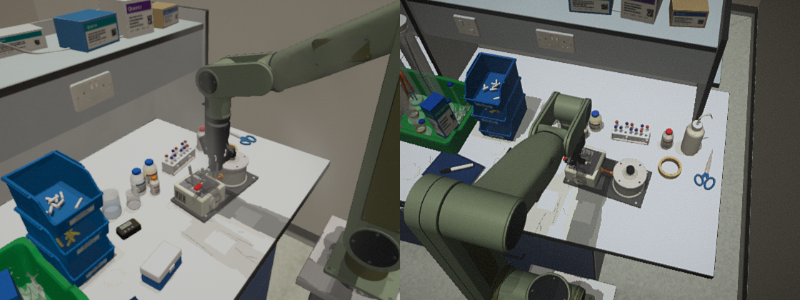

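The cover is level with its disc top at about 100 mm, the red tab is down, the bystanders are in place, and the lever is held with about 15 N. Handing in.

```bash
python3 - <<'E'
from h import *
print(workorder.job_done());
E
python3 st.py
```

```text
the job is handed in; nothing more can be done
None
the job is handed in; nothing more can be done
```

The job is handed in at about 23 s of robot time. The cover is seated and released, the catch is flipped, and the arm was holding the lever at its stop. No verdict is reported back.

**What I did:** I gripped the cover by its knob and lowered it onto the rim; contact came at the predicted seated height. I released it, swept the red catch over to the left with closed fingers, then gripped the lever bar and pulled it along its arc to the stop.

**Last checks:**
- **Cover:** the disc top measured 99–100 mm (100 expected). Tilt was at most 0.005 rad, and the disc was centred on the rim to about 1 mm.
- **Catch:** the tab lies level to the left, at about 131–142 mm above the bench, so it is near 1.6 rad.
- **Lever:** the arm's displacement gives about 0.95 rad, with roughly 15 N at the wrist and the bar gripped (opening 21 mm).
- **Other things on the bench:** none looked moved in the pictures.

**What disagreed or went unchecked:**
- The fingertips stand 6–19 mm behind the reported TCP, not 19 mm ahead. My first grasp therefore closed on top of the knob, pressing with about 8 N; nothing was displaced and I re-gripped lower.
- The network's chamber_rim point was up to 30 mm off, so I used circle fits to the camera depth instead.
- The vial was upright before the cover went on but cannot be seen now.

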